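Scan the tooling blocks back in and put them away

ROBOT

A 6-joint arm with a two-finger parallel gripper is mounted at the origin on the work surface. World frame = base frame: x ahead of the robot, y to its left, z up, the work surface at z = 0. Lengths are in m, angles in rad, forces in N, time in s.
With the tool pointing down it reaches from about 0.25 to 0.8 m from the base axis. Payload 8.5 kg.
Tool frame: the origin (TCP) lies midway between the tips of the shut fingers; the grasp point (between the pads) lies 19 mm behind it (ctrl.grip_depth is the z of the grasp point in the tool frame, in m); z points along the fingers, y is the line along which they close (so a half turn about z gives the same grasp; the last joint's range is limited). The gripper opens to 85 mm and grips with 20 to 120 N. Pads are 22 mm wide; open, the fingers measure 114 mm over their backs; the gripper's body (76 mm by 85 mm) begins 54 mm behind the grasp point. The pads swing forward as they close: fully open they stand 13 mm farther back than shut.
Start: joints at [-1.102, 0.238, -0.013, 1.319, 0, 1.571], TCP at [0.237, -0.468, 0.231] pointing down, gripper open.
Joint ranges: [-2.66, 2.66], [-1.03, 1.9], [-1.14, 1.46], [-1.82, 2.27], [-1.45, 1.34], [-3.14, 3.14]. Speed limits (rad/s): [2.22, 2.22, 2.79, 3.14, 3.14, 3.14].

INTERFACE

Orientations are given as a 3x3 rotation matrix whose columns are the frame's x, y, z axes.
In Python, from station import ctrl, cams, spotter gives the robot as it stands.
- The arm moves only by the tool jog_arm, never from a script. Its arguments are lists of equal length, an entry for each row: "gripper": the opening, from 0 (shut) to 1 (fully open); "delta_pos": the shift along the tool's x, y, z in m, a list of three; "rot": the turn, a rotation vector about the tool's x, y, z in rad, a list of three. A call has 1 to 5 rows; each row is the pose to reach, as a shift and turn from the pose commanded when the call began, along the tool's axes at that moment; what a row does not reach only later rows make up. A row lasts 1/10 s, in which the tool goes at most 50 mm and 8.59 degrees, less where a joint would pass 70% of its speed; a pose out of reach is approached as far as the arm can. A call with a gripper value outside its range is refused whole. The fingers move at their own pace and stop on an object; the grip force is fixed at half the most. Time passes only in rows, so rows that repeat a pose let the fingers close. It gives the time, the measured TCP pose, the force, the opening and the grip force at its end, in the units of the state.
- ctrl.observe(): the state, without advancing time (a new reading comes with each control period).
- cams.capture(name): name is "scene" or "top" or "wrist"; returns the picture (384x512x3 uint8, red, green, blue); there is no depth.
- cams.calibration(name): a dict with "mtx" (3x3 intrinsics, pixels), "extrinsics" (4x4, takes a point from camera to world coordinates). Camera axes: x right, y up, looking along -z (the intrinsics and any distortion apply to the point x, -y, -z); pixel columns grow to the right and rows downward; lengths in m; the calibration is good to about 2 mm. A picture is of the moment at which its call begins: read the wrist's pose just before it. calibration takes no time and is no camera call; for the wrist camera it gives the pose at the moment of the call.
- ctrl.finish_job(): hands the job in; it is judged then, once.
Trained networks look in the newest picture that a camera, given by its name, has taken for a name from the list of things; names that differ only in an ending like _2 or _b are one class to them, and where a whole thing is asked for, a point or a joint stands for the part that bears it (a point fixed in the world has none). Each returns a list of dicts, best first, with "score" (0 to 1); they miss things now and then, are a little off and sometimes report something else, mostly with a low value. They report only what shows in the picture. A call takes as long as a camera call.
- spotter.boxes_of(name, camera): "position" ([x, y, z] in m, in the coordinates of the camera as it stood for that picture, good to about 4 mm: the middle of the surface that is visible of it).
- spotter.silhouettes(name, camera): "mask" (384x512 bool, what is visible of it).
- spotter.place_of(name, camera): "position" ([x, y, z] in m, in the coordinates of the camera as it stood for that picture, good to about 4 mm: a listed point, or the origin of a listed thing).
The state is a dict: "time_s": time; "q": joint angles; "joint_vel": joint speeds; "effort": joint torques, N m; "ee_pos": TCP position; "orientation": TCP orientation; "wrist_force": force on the tool from outside, world axes, zero at the start; "torque": the same for the moment, N m; "grip_width": opening from 0.0 (shut) to 1.0 (fully open); "gripper_force": force on a finger pad.
Only numpy, scipy, OpenCV 4.12 (cv2) and the standard library are available. Lean on these libraries where they do the work, as an engineer would, in place of code of your own. Each camera call takes 0.05 s, during which the arm holds its last target. There are 200 camera calls.

TASK

Slide the bench light's dimmer up until its grip is level with the green pointer, then take the hand scanner and aim it squarely at the slanted label of each tooling block on the bench, in the order blue, red, yellow, green (one may be missing), holding it steady on each for a full two seconds. Put the scanner back on its dock facing as before and stand every block upright on the floor of the wooden tray; only when all of that is away, slide the dimmer fully down to off. Leave everything else on the bench undisturbed.

Things in the scene. Friction and masses are not known exactly. Their poses are not given: they have to be found in the camera images.
- blue_block: blue plastic tooling block, loose, 60 x 44 x 40 mm, 0.25 kg, metal collets on top up to z = 58 mm; origin at the centre of its underside, z up. The front half (-x) is a 18 mm base with a 45 degree slanted face that carries the label and looks to -x and up. Grip it across y (44 mm) at x = +12, z = 28 mm. None if not on the bench in this run
- blue_label (a point): centre of the white bar-code label (27 x 38 mm) on the blue block's slanted face, at x -13.5, y 0, z 29.5 mm in the block's frame; its own z axis is the label's outward normal (45 degrees up, towards the block's -x)
- red_block: red plastic tooling block, loose, 60 x 44 x 40 mm, 0.25 kg, metal collets on top up to z = 58 mm; origin at the centre of its underside, z up. The front half (-x) is a 18 mm base with a 45 degree slanted face that carries the label and looks to -x and up. Grip it across y (44 mm) at x = +12, z = 28 mm. None if not on the bench in this run
- red_label (a point): centre of the white bar-code label (27 x 38 mm) on the red block's slanted face, at x -13.5, y 0, z 29.5 mm in the block's frame; its own z axis is the label's outward normal (45 degrees up, towards the block's -x)
- yellow_block: yellow plastic tooling block, loose, 60 x 44 x 40 mm, 0.25 kg, metal collets on top up to z = 58 mm; origin at the centre of its underside, z up. The front half (-x) is a 18 mm base with a 45 degree slanted face that carries the label and looks to -x and up. Grip it across y (44 mm) at x = +12, z = 28 mm. None if not on the bench in this run
- yellow_label (a point): centre of the white bar-code label (27 x 38 mm) on the yellow block's slanted face, at x -13.5, y 0, z 29.5 mm in the block's frame; its own z axis is the label's outward normal (45 degrees up, towards the block's -x)
- green_block: green plastic tooling block, loose, 60 x 44 x 40 mm, 0.25 kg, metal collets on top up to z = 58 mm; origin at the centre of its underside, z up. The front half (-x) is a 18 mm base with a 45 degree slanted face that carries the label and looks to -x and up. Grip it across y (44 mm) at x = +12, z = 28 mm. None if not on the bench in this run
- green_label (a point): centre of the white bar-code label (27 x 38 mm) on the green block's slanted face, at x -13.5, y 0, z 29.5 mm in the block's frame; its own z axis is the label's outward normal (45 degrees up, towards the block's -x)
- scanner: black and orange hand scanner, loose, 175 mm long, 0.22 kg, standing level on its dock; origin under its middle at the feet, x towards the head, z up. The black handle is a level bar 30 mm wide (y), z = 24 to 50 mm, x = -75 to +40 mm; the orange head (46 mm wide, top at z = 62 mm) is bent 45 degrees downward and reaches x = +98 mm
- scanner_grip (a point): where to grip the handle, near the centre of mass: x 10, y 0, z 37 mm in the scanner's frame, closing across y (30 mm)
- scanner_beam (a point): centre of the glass window, at x 85.7, y 0, z 14.3 mm in the scanner's frame; its own x axis is the beam, leaving forward and 45 degrees down when the scanner is level. It reads a label whose centre is 45 to 115 mm in front of the window, within 12 mm of the beam's line and facing it within 24 degrees, kept so for 2 s; it gives no signal
- dock: fixed black rubber pad, 210 x 86 mm, 8 mm thick, with grey side rims 14 mm tall and 70 mm apart; origin at the centre of its underside, x along its length. The scanner stands on it (scanner origin at z = 8 mm, above the dock's origin to 30 mm lengthwise and 20 mm sideways), head towards the dock's +x
- tray: fixed open wooden tray, 130 x 375 mm outside (x, y), walls 5 mm thick and 28 mm tall, floor 5 mm thick; origin at the centre of its underside; empty at the start. Room for four blocks side by side along y, 88 mm apart
- dimmer (a joint): slide of the bench light's dimmer, 0 to 0.12 m: 0 is off, at the end stop by the red stripe; it grows along the base's +y (brighter) and reads 1:1 in m. Friction about 1.5 N; it stays where it is left
- dimmer_top (a point): centre of the top of the dimmer's black grip, 54.5 mm above the bench; the grip is 28 mm (base x) x 20 mm (base y) and 40 mm tall, with a white line across its top
- dimmer_base: fixed white track of the dimmer, 40 x 170 mm, 14 mm tall, origin at the centre of its underside; the grip travels along its y, from y = -60 mm (off) to +60 mm
- pointer: small green pointer clipped beside the dimmer track (18 mm tall), fixed; its x and y axes are parallel to the base's. The light is set when the centre of the grip stands level with it along the track, within 7 mm
- oil_jar: bystander, not to be disturbed: amber jar, 48 mm across, 85 mm tall
- screwdriver: bystander, not to be disturbed: red-handled screwdriver, 200 mm, lying
- spool: bystander, not to be disturbed: wooden spool, 44 mm across, 42 mm tall
- brush: bystander, not to be disturbed: brush with wooden handle, 180 mm, lying
- tape: bystander, not to be disturbed: grey ring of tape, 64 mm across, 20 mm tall
- sanding_block: bystander, not to be disturbed: cork sanding block, 60 x 35 x 28 mm

How it is judged:
By the outcome, as a careful person would: the job done as asked, in the order asked, and still so for the second after the job is handed in, with the robot touching nothing.
Of blue_block, red_block, yellow_block, green_block only 3 to 4 are there at a start; the rules pass over those that are not, and their reading is None.
At some moment in a run one of blue_block, red_block, yellow_block, green_block may be knocked a few centimetres aside while the robot is not near it.
It also fails if it takes over 210 s, if anything falls off the work surface, if the arm or the gripper's body presses on something with over 40 N, if the wrist force passes 120 N, or if a joint passes its speed limit or range.

## Working session

There is one attempt and no reset: what is moved stays moved. The work goes in short steps, Python scripts to look and compute and a tool call to move; the robot and the scene stay as the last step left them, time stands still between calls to the robot, and variables do not carry over. Pictures are saved under pics/ and viewed, at most 14 in all, crops included, and the job is handed in when it is done.

Besides the shell and the picture viewer there is one more tool, called after "Call:" as name(argument=value, ...), one argument or row to a line, values as JSON. jog_arm: Moves the arm, as the interface text tells. Its arguments: {"type":"object","properties":{"gripper":{"type":"array"},"delta_pos":{"type":"array"},"rot":{"type":"array"}},"required":["gripper","delta_pos","rot"]}

```bash
ls; mkdir -p pics; cat > h.py <<'E'
import numpy as np, cv2
from station import ctrl, cams, spotter
def cap(n,save=None):
    im=cams.capture(n); 
    if save: cv2.imwrite('pics/'+save+'.png',im[:,:,::-1])
    return im
def toW(n,p):
    E=np.array(cams.calibration(n)['extrinsics']); return E[:3,:3]@np.array(p)+E[:3,3]
def proj(n,P):
    c=cams.calibration(n);E=np.linalg.inv(np.array(c['extrinsics']));p=E[:3,:3]@np.array(P)+E[:3,3]
    u=np.array(c['mtx'])@np.array([p[0],-p[1],-p[2]]);return u[:2]/u[2]
def ray(n,uv):
    c=cams.calibration(n);E=np.array(c['extrinsics']);d=np.linalg.inv(np.array(c['mtx']))@np.array([uv[0],uv[1],1.])
    return E[:3,3],E[:3,:3]@np.array([d[0],-d[1],-d[2]])
def onz(n,uv,z):
    o,d=ray(n,uv);return o+d*(z-o[2])/d[2]
def place(name,cam,k=1):
    return [(round(float(r['score']),2),np.round(toW(cam,r['position']),4)) for r in spotter.place_of(name,cam)[:k]]
E
cat > a.py <<'E'
from h import *
np.set_printoptions(suppress=True)
for c in ['top','scene']:
    cap(c,c+'0')
    print(c,cams.calibration(c)['mtx'][0],np.round(np.array(cams.calibration(c)['extrinsics']),3).tolist())
    for n in ['blue_block','blue_label','red_block','red_label','yellow_block','yellow_label','green_block','green_label','scanner','scanner_grip','scanner_beam','dock','tray','dimmer_top','dimmer_base','pointer']:
        print(n,place(n,c,2))
print(ctrl.observe(), ctrl.grip_depth)
E
python3 a.py
```

```text
pics
top [366.73090712   0.         258.84054779] [[0.01, 0.998, -0.059, 0.495], [-1.0, 0.008, -0.024, -0.027], [-0.023, 0.059, 0.998, 1.174], [0.0, 0.0, 0.0, 1.0]]
blue_block [(0.51, array([ 0.6304, -0.0493,  0.0019]))]
blue_label [(0.74, array([0.5105, 0.3274, 0.0467])), (0.55, array([ 0.6165, -0.0512,  0.0331]))]
red_block [(0.67, array([0.7619, 0.1501, 0.0068])), (0.65, array([ 0.6407, -0.1838, -0.0018]))]
red_label [(0.81, array([ 0.626 , -0.1884,  0.0288])), (0.54, array([ 0.6312, -0.0517,  0.0014]))]
yellow_block [(0.6, array([ 0.6322,  0.1962, -0.0029]))]
yellow_label [(0.73, array([ 0.5265, -0.3472, -0.0014])), (0.56, array([0.6172, 0.1933, 0.0321]))]
green_block [(0.62, array([ 0.5999,  0.0698, -0.001 ]))]
green_label [(0.55, array([0.5888, 0.0589, 0.0307])), (0.26, array([ 0.629 , -0.189 ,  0.0252]))]
scanner [(0.85, array([0.4984, 0.3254, 0.0102])), (0.39, array([0.4536, 0.0156, 0.    ]))]
scanner_grip [(0.67, array([0.5103, 0.3281, 0.0484]))]
scanner_beam [(0.89, array([0.5816, 0.3359, 0.0228]))]
dock [(0.67, array([0.5078, 0.324 , 0.0011]))]
tray [(0.7, array([0.4509, 0
[... 1576 characters left out ...]
7611,  0.23820018, -0.01352069,  1.31918114, -0.00001315,
        1.57082172]), 'joint_vel': array([-0.00014662, -0.00015143,  0.00098781, -0.00129171, -0.00012823,
       -0.00009366]), 'effort': array([ -0.00013822, -53.85730505,  34.66890335,   0.00304204,
        -0.0000071 ,   0.00001954]), 'ee_pos': array([ 0.23718834, -0.46831396,  0.23126806]), 'orientation': array([[ 0.89211345,  0.45181145, -0.00005948],
       [ 0.45181146, -0.89211345,  0.00008834],
       [-0.00001315, -0.00010568, -0.99999999]]), 'wrist_force': array([-0.03628963,  0.01187159,  0.12490078]), 'torque': array([-0.02309662, -0.00875913,  0.00065927]), 'gripper_force': 0.0, 'grip_width': 0.9989738009311088} -0.0187
```

```bash
python3 - <<'E'
import cv2
for n in ['top0','scene0']:
    im=cv2.imread(f'pics/{n}.png'); cv2.imwrite(f'pics/{n}b.png',cv2.resize(im,(800,600),interpolation=cv2.INTER_CUBIC))
E
```

```text
(no output)
```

View pics/top0b.png

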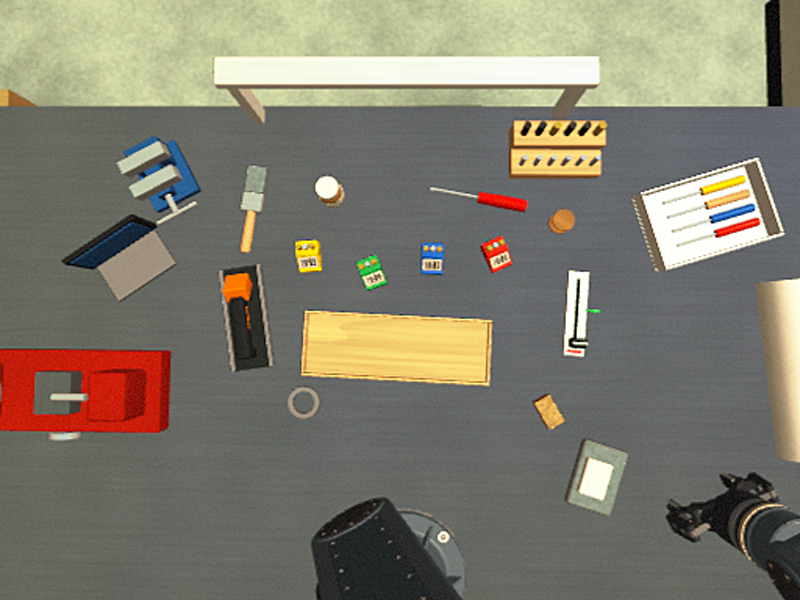

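View pics/scene0b.png

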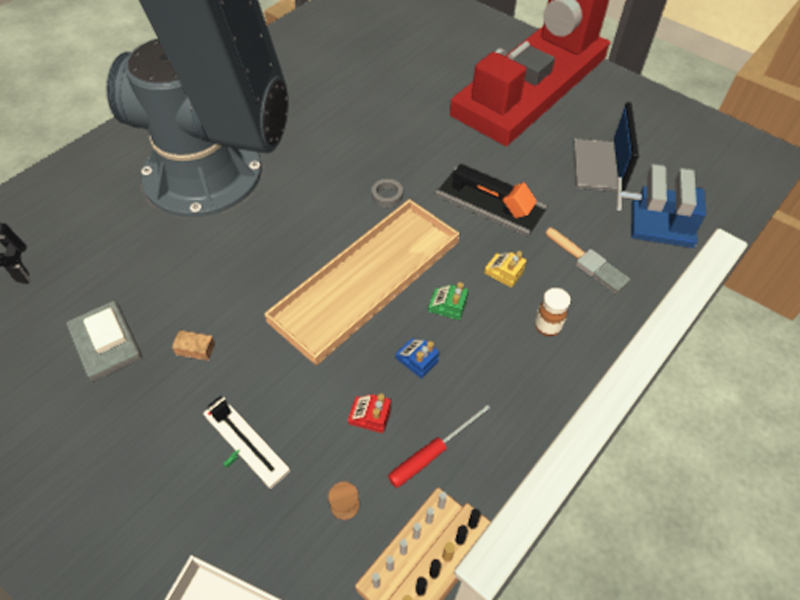

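All four blocks are present. In the top view (800x600) the blocks lie around rows 240–270 with labels facing the robot. The tray is in front of them, the scanner and dock are at about (245,315), the dimmer grip at (578,344) and the pointer at (592,310).

```bash
cat >> h.py <<'E'
from scipy.spatial.transform import Rotation as Rn
def down(yaw):
    "tool z down, tool y axis at world angle yaw"
    y=np.array([np.cos(yaw),np.sin(yaw),0]);z=np.array([0,0,-1.]);return np.column_stack([np.cross(y,z),y,z])
def plan(wps,p=None,R=None,step=.03,ang=7.):
    "wps: (pos,R or None,gripper,step or None); prints calls"
    s=ctrl.observe()
    if p is None: p,R=np.array(s['ee_pos']),np.array(s['orientation'])
    for w in wps:
        pt,Rt,g=np.array(w[0],float),w[1],w[2]; st=w[3] if len(w)>3 and w[3] else step
        if Rt is None: Rt=R
        rv=Rn.from_matrix(R.T@Rt).as_rotvec()
        n=max(1,int(np.ceil(max(np.linalg.norm(pt-p)/st,np.degrees(np.linalg.norm(rv))/ang))))
        nc=int(np.ceil(n/5)); p0,R0=p,R
        for k in range(nc):
            pk=p0+(pt-p0)*(k+1)/nc; Rk=R0@Rn.from_rotvec(rv*(k+1)/nc).as_matrix()
            m=int(np.ceil(n/nc)); d=R.T@(pk-p); r=Rn.from_matrix(R.T@Rk).as_rotvec()
            D=[np.round(d*(j+1)/m,4).tolist() for j in range(m)]; Q=[np.round(r*(j+1)/m,3).tolist() for j in range(m)]
            print('g',[g]*m,'\n D',D,'\n R',Q)
            p=p+R@np.array(D[-1]); R=R@Rn.from_rotvec(Q[-1]).as_matrix()
        print('  ->',np.round(p,4))
    return p,R
E
python3 - <<'E'
from h import *
np.set_printoptions(suppress=True)
im=cv2.imread('pics/top0.png');im=np.ascontiguousarray(im[:,:,::-1]);hsv=cv2.cvtColor(im,cv2.COLOR_RGB2HSV)
# dimmer: native px = /1.5625
roi=np.zeros(im.shape[:2],bool);roi[165:235,350:395]=1
w=roi&(hsv[:,:,1]<40)&(hsv[:,:,2]>180)
w=cv2.morphologyEx(w.astype(np.uint8),cv2.MORPH_OPEN,np.ones((2,2)))
ys,xs=np.nonzero(w);c=cv2.minAreaRect(np.column_stack([xs,ys]).astype(np.float32));b=cv2.boxPoints(c)
print('track',[np.round(onz('top',q,.014),4) for q in b])
g=roi&(hsv[:,:,0]>40)&(hsv[:,:,0]<80)&(hsv[:,:,1]>120)
ys,xs=np.nonzero(g);print('ptr',[np.round(onz('top',q,.015),4) for q in zip(xs,ys)])
k=roi&(hsv[:,:,2]<60); k=k&(np.arange(384)[:,None]>212)&(np.arange(512)<378)&(np.arange(512)>362)
ys,xs=np.nonzero(k);print('grip',np.column_stack([xs,ys]).tolist())
for n,x,y in [('track',.5288,-.3435)]:pass
cv2.imwrite('pics/dim.png',cv2.resize(im[160:240,330:410][:,:,::-1],(480,480),interpolation=cv2.INTER_CUBIC))
im2=cv2.imread('pics/scene0.png');h2=cv2.cvtColor(im2,cv2.COLOR_BGR2HSV)
r=np.zeros(h2.shape[:2],bool);r[280:305,135:160]=1
g=r&(h2[:,:,0]>40)&(h2[:,:,0]<85)&(h2[:,:,1]>120);ys,xs=np.nonzero(g);print('ptr scene',np.round(onz('scene',(xs.mean(),ys.mean()),.015),4),[np.round(onz('scene',q,.015),3).tolist()[:2] for q in list(zip(xs,ys))[::6]])
E
```

```text
track [array([ 0.438 , -0.3217,  0.014 ]), array([ 0.6059, -0.3341,  0.014 ]), array([ 0.6035, -0.3742,  0.014 ]), array([ 0.4358, -0.3615,  0.014 ])]
ptr [array([ 0.5899, -0.3493,  0.015 ]), array([ 0.5458, -0.3458,  0.015 ]), array([ 0.5302, -0.3644,  0.015 ]), array([ 0.5303, -0.3675,  0.015 ]), array([ 0.5303, -0.3706,  0.015 ]), array([ 0.5303, -0.3738,  0.015 ]), array([ 0.5303, -0.3769,  0.015 ]), array([ 0.5304, -0.38  ,  0.015 ]), array([ 0.5304, -0.3831,  0.015 ]), array([ 0.5304, -0.3862,  0.015 ]), array([ 0.5271, -0.3675,  0.015 ]), array([ 0.5271, -0.3706,  0.015 ]), array([ 0.5272, -0.3737,  0.015 ]), array([ 0.5272, -0.3768,  0.015 ]), array([ 0.5272, -0.38  ,  0.015 ]), array([ 0.5273, -0.3831,  0.015 ]), array([ 0.5273, -0.3862,  0.015 ]), array([ 0.5273, -0.3893,  0.015 ]), array([ 0.5112, -0.3424,  0.015 ])]
grip [[368, 213], [368, 214], [368, 215], [367, 216], [368, 216], [364, 217], [365, 217], [366, 217], [367, 217], [368, 217], [375, 217], [364, 218], [365, 218], [369, 218], [370, 218], [371, 218], [372, 218], [364, 219], [365, 219], [364, 220], [365, 220], [366, 220], [365, 221], [366, 221], [367, 221], [368, 221], [369, 221], [370, 221], [371, 221], [372, 221], [373, 221], [374, 221], [368, 222], [369, 222], [371, 222], [372, 222], [373, 222], [374, 222]]
ptr scene [ 0.531  -0.3795  0.015 ] [[0.527, -0.368], [0.531, -0.371], [0.533, -0.376], [0.535, -0.378], [0.53, -0.389], [0.535, -0.387]]
```

View pics/dim.png

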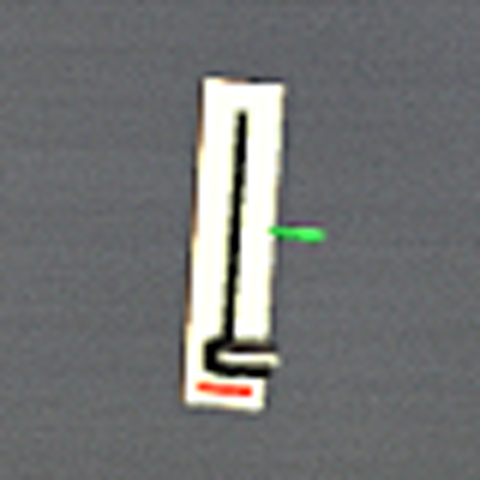

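The crop shows the grip at (240,357), just above the red stripe at (225,388), so it is at or near off. The green pointer is at (298,235), past mid-track. Next I'll plan the dimmer move.

```bash
python3 - <<'E'
from h import *
R=down(np.radians(-4.25))
plan([((.463,-.343,.20),R,.6,.04),((.463,-.343,.027),R,.6,.035)])
E
```

```text
g [0.6, 0.6, 0.6, 0.6, 0.6] 
 D [[0.0258, -0.001, 0.0031], [0.0516, -0.002, 0.0063], [0.0774, -0.0029, 0.0094], [0.1032, -0.0039, 0.0125], [0.129, -0.0049, 0.0156]] 
 R [[-0.0, -0.0, -0.103], [-0.0, -0.0, -0.206], [-0.0, -0.0, -0.308], [-0.0, -0.0, -0.411], [-0.0, -0.0, -0.514]]
g [0.6, 0.6, 0.6, 0.6, 0.6] 
 D [[0.023, 0.0118, 0.0031], [0.0459, 0.0237, 0.0063], [0.0689, 0.0355, 0.0094], [0.0918, 0.0474, 0.0125], [0.1148, 0.0592, 0.0157]] 
 R [[-0.0, -0.0, -0.103], [-0.0, -0.0, -0.206], [-0.0, -0.0, -0.308], [-0.0, -0.0, -0.411], [-0.0, -0.0, -0.514]]
  -> [ 0.463 -0.343  0.2  ]
g [0.6, 0.6, 0.6, 0.6, 0.6] 
 D [[-0.0, 0.0, 0.0346], [-0.0, 0.0, 0.0692], [-0.0, 0.0, 0.1038], [-0.0, 0.0, 0.1384], [-0.0, 0.0, 0.173]] 
 R [[-0.0, -0.0, 0.0], [-0.0, -0.0, 0.0], [-0.0, -0.0, 0.0], [-0.0, -0.0, 0.0], [-0.0, -0.0, 0.0]]
  -> [ 0.463 -0.343  0.027]
```

Call:
jog_arm(
  gripper=[0.6, 0.6, 0.6, 0.6, 0.6],
  delta_pos=[
    [0.0258, -0.001, 0.0031],
    [0.0516, -0.002, 0.0063],
    [0.0774, -0.0029, 0.0094],
    [0.1032, -0.0039, 0.0125],
    [0.129, -0.0049, 0.0156],
  ],
  rot=[
    [0, 0, -0.103],
    [0, 0, -0.206],
    [0, 0, -0.308],
    [0, 0, -0.411],
    [0, 0, -0.514],
  ],
)

```text
time_s: 2.2
ee_pos: [0.3509, -0.4051, 0.2156]
orientation: [[0.551, 0.834, 0.0], [0.834, -0.551, -0.0], [0.0, 0.0, -1.0]]
wrist_force: [-1.1, -0.3, 0.4]
grip_width: 0.598
gripper_force: 0.0
```

Call:
jog_arm(
  gripper=[0.6, 0.6, 0.6, 0.6, 0.6],
  delta_pos=[
    [0.023, 0.0118, 0.0031],
    [0.0459, 0.0237, 0.0063],
    [0.0689, 0.0355, 0.0094],
    [0.0918, 0.0474, 0.0125],
    [0.1148, 0.0592, 0.0157],
  ],
  rot=[
    [0, 0, -0.103],
    [0, 0, -0.206],
    [0, 0, -0.308],
    [0, 0, -0.411],
    [0, 0, -0.514],
  ],
)

```text
time_s: 2.7
ee_pos: [0.4639, -0.3424, 0.1999]
orientation: [[0.07, 0.998, 0.0], [0.998, -0.07, 0.0], [0.0, 0.0, -1.0]]
wrist_force: [0.8, -0.4, 0.3]
grip_width: 0.603
gripper_force: 0.0
```

```bash
python3 - <<'E'
from h import *
cap('wrist','w1'); s=ctrl.observe(); print(s['time_s'],s['ee_pos'],s['q'])
for n in ['dimmer_top','pointer','dimmer_base']: print(n,place(n,'wrist',2))
E
```

```text
2.75 [ 0.46662988 -0.34077771  0.19910803] [-0.63162393  0.34033428  0.048723    1.27898726  0.00160729  1.0008973 ]
dimmer_top [(0.68, array([ 0.4691, -0.3397,  0.0497]))]
pointer [(0.55, array([ 5.311e-01, -3.711e-01,  1.000e-04]))]
dimmer_base [(0.89, array([ 0.5215, -0.3415, -0.0013]))]
```

View pics/w1.png

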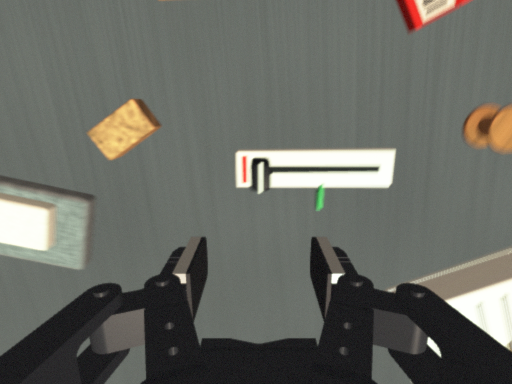

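Wrist view: track from (236,150) to (392,188), grip line at (261,177), pointer at (320,198). This agrees with the estimates. I'll descend and close along the track.

Call:
jog_arm(
  gripper=[0.6, 0.6, 0.6, 0.6, 0.6],
  delta_pos=[
    [0, 0, 0.035],
    [0, 0, 0.07],
    [0, 0, 0.105],
    [0, 0, 0.14],
    [0, 0, 0.173],
  ],
  rot=[
    [0, 0, 0],
    [0, 0, 0],
    [0, 0, 0],
    [0, 0, 0],
    [0, 0, 0],
  ],
)

```text
time_s: 3.4
ee_pos: [0.4619, -0.3436, 0.026]
orientation: [[0.077, 0.997, 0.0], [0.997, -0.077, -0.0], [-0.0, 0.0, -1.0]]
wrist_force: [0.1, -0.8, 0.2]
grip_width: 0.603
gripper_force: 0.0
```

Call:
jog_arm(
  gripper=[0.3, 0.3, 0.15, 0.1, 0.1],
  delta_pos=[
    [0, 0, 0],
    [0, 0, 0],
    [0, 0, 0],
    [0, 0, 0],
    [0, 0, 0],
  ],
  rot=[
    [0, 0, 0],
    [0, 0, 0],
    [0, 0, 0],
    [0, 0, 0],
    [0, 0, 0],
  ],
)

```text
time_s: 3.9
ee_pos: [0.4636, -0.3438, 0.0286]
orientation: [[0.074, 0.997, 0.002], [0.997, -0.074, -0.002], [-0.002, 0.002, -1.0]]
wrist_force: [-1.4, -1.6, 6.6]
grip_width: 0.22
gripper_force: 60.8
```

Call:
jog_arm(
  gripper=[0.1, 0.1, 0.1, 0.1, 0.1],
  delta_pos=[
    [0, 0.014, 0],
    [0, 0.028, 0],
    [0, 0.042, 0],
    [0, 0.056, 0],
    [0, 0.0685, 0],
  ],
  rot=[
    [0, 0, 0],
    [0, 0, 0],
    [0, 0, 0],
    [0, 0, 0],
    [0, 0, 0],
  ],
)

```text
time_s: 4.4
ee_pos: [0.5326, -0.349, 0.0287]
orientation: [[0.074, 0.997, 0.002], [0.997, -0.074, -0.002], [-0.002, 0.002, -1.0]]
wrist_force: [-2.0, -1.9, 6.4]
grip_width: 0.223
gripper_force: 61.0
```

Call:
jog_arm(
  gripper=[0.1, 0.1, 0.6, 0.6, 0.6],
  delta_pos=[
    [0, 0, 0],
    [0, 0, 0],
    [0, 0, 0],
    [0, 0, 0],
    [0, 0, 0],
  ],
  rot=[
    [0, 0, 0],
    [0, 0, 0],
    [0, 0, 0],
    [0, 0, 0],
    [0, 0, 0],
  ],
)

```text
time_s: 4.9
ee_pos: [0.5311, -0.3479, 0.027]
orientation: [[0.074, 0.997, -0.0], [0.997, -0.074, 0.0], [0.0, -0.0, -1.0]]
wrist_force: [-0.5, 0.5, -0.4]
grip_width: 0.605
gripper_force: 0.0
```

Call:
jog_arm(
  gripper=[0.6, 0.6, 0.6, 0.6, 0.6],
  delta_pos=[
    [0, 0, -0.03],
    [0, 0, -0.07],
    [0, 0, -0.11],
    [0, 0, -0.15],
    [0, 0, -0.18],
  ],
  rot=[
    [0, 0, 0],
    [0, 0, 0],
    [0, 0, 0],
    [0, 0, 0],
    [0, 0, 0],
  ],
)

```text
time_s: 5.4
ee_pos: [0.5314, -0.3481, 0.2098]
orientation: [[0.074, 0.997, 0.002], [0.997, -0.074, -0.001], [-0.001, 0.002, -1.0]]
wrist_force: [0.6, -1.1, 0.2]
grip_width: 0.596
gripper_force: 0.0
```

Call:
jog_arm(
  gripper=[0.6, 0.6],
  delta_pos=[
    [0, 0, 0],
    [0, 0, 0],
  ],
  rot=[
    [0, 0, 0],
    [0, 0, 0],
  ],
)

```text
time_s: 5.6
ee_pos: [0.5314, -0.3481, 0.2074]
orientation: [[0.074, 0.997, 0.001], [0.997, -0.074, -0.0], [-0.0, 0.001, -1.0]]
wrist_force: [-0.4, 0.5, -0.0]
grip_width: 0.602
gripper_force: 0.0
```

```bash
python3 - <<'E'
from h import *
im=cap('wrist','w2'); s=ctrl.observe(); print(s['time_s'],s['ee_pos'],s['wrist_force'])
for n in ['dimmer_top','pointer','dimmer_base']: print(n,place(n,'wrist',2))
print(proj('wrist',(.5323,-.3489,.0545)))
h=cv2.cvtColor(im,cv2.COLOR_RGB2HSV);g=(h[:,:,0]>45)&(h[:,:,0]<80)&(h[:,:,1]>130);g[:120]=0;g[:,:150]=0
ys,xs=np.nonzero(g);print(len(xs),np.round(onz('wrist',(xs.mean(),ys.mean()),.012),4))
cv2.imwrite('pics/w2b.png',cv2.resize(im[100:260,150:400][:,:,::-1],(750,480),interpolation=cv2.INTER_CUBIC))
E
```

```text
5.65 [ 0.53092081 -0.34780272  0.20625959] [ 0.57277729  0.57667239 -0.61029655]
dimmer_top [(0.61, array([ 0.5327, -0.344 ,  0.0517]))]
pointer [(0.51, array([ 0.5282, -0.3725,  0.0035]))]
dimmer_base [(0.7, array([ 0.5217, -0.34  , -0.0036]))]
[261.14260428 181.76098335]
48 [ 0.5258 -0.377   0.012 ]
```

View pics/w2b.png

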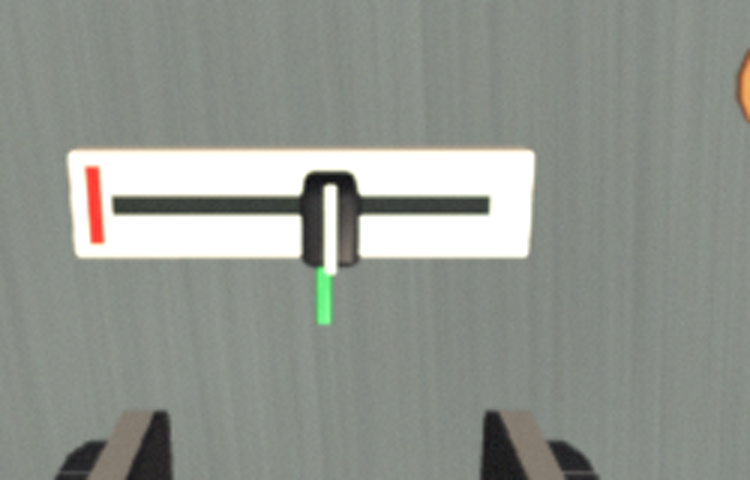

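The grip's white line (330,230) sits about 2 mm from the pointer (324,295), so it is set. Next I'll look at the blocks from the wrist on the way to the scanner.

```bash
python3 - <<'E'
from h import *
plan([((.60,.01,.32),down(np.radians(97)),1,.045)],ang=8.)
E
```

```text
g [1, 1, 1, 1, 1] 
 D [[0.0241, 0.0028, -0.0076], [0.0483, 0.0057, -0.0152], [0.0724, 0.0085, -0.0228], [0.0965, 0.0113, -0.0304], [0.1207, 0.0141, -0.038]] 
 R [[-0.0, -0.0, -0.118], [-0.0, -0.0, -0.236], [-0.0, -0.001, -0.353], [-0.0, -0.001, -0.471], [-0.0, -0.001, -0.589]]
g [1, 1, 1, 1, 1] 
 D [[0.0185, 0.0158, -0.0076], [0.0369, 0.0315, -0.0153], [0.0554, 0.0473, -0.0229], [0.0739, 0.063, -0.0306], [0.0924, 0.0788, -0.0382]] 
 R [[-0.0, -0.0, -0.118], [-0.0, -0.0, -0.236], [-0.0, -0.001, -0.353], [-0.0, -0.001, -0.471], [-0.0, -0.001, -0.589]]
g [1, 1, 1, 1, 1] 
 D [[0.0066, 0.0234, -0.0076], [0.0132, 0.0467, -0.0153], [0.0198, 0.0701, -0.0229], [0.0264, 0.0934, -0.0306], [0.0331, 0.1168, -0.0382]] 
 R [[-0.0, -0.0, -0.118], [-0.0, -0.0, -0.236], [-0.0, -0.001, -0.353], [-0.0, -0.001, -0.471], [-0.0, -0.001, -0.589]]
  -> [0.6  0.01 0.32]
```

Call:
jog_arm(
  gripper=[1, 1, 1, 1, 1],
  delta_pos=[
    [0.024, 0.003, -0.0076],
    [0.048, 0.006, -0.0152],
    [0.072, 0.0085, -0.0228],
    [0.0965, 0.0113, -0.0304],
    [0.1207, 0.0141, -0.038],
  ],
  rot=[
    [0, 0, -0.118],
    [0, 0, -0.236],
    [0, 0, -0.353],
    [0, 0, -0.471],
    [0, 0, -0.589],
  ],
)

```text
time_s: 6.3
ee_pos: [0.554, -0.2276, 0.2442]
orientation: [[-0.497, 0.868, -0.002], [0.868, 0.497, 0.001], [0.002, -0.001, -1.0]]
wrist_force: [0.2, -0.0, 1.1]
grip_width: 1.002
gripper_force: 0.0
```

Call:
jog_arm(
  gripper=[1, 1, 1, 1, 1],
  delta_pos=[
    [0.0185, 0.0158, -0.0076],
    [0.0369, 0.0315, -0.0153],
    [0.0554, 0.0473, -0.0229],
    [0.0739, 0.063, -0.0306],
    [0.0924, 0.0788, -0.0382],
  ],
  rot=[
    [0, 0, -0.118],
    [0, 0, -0.236],
    [0, 0, -0.353],
    [0, 0, -0.471],
    [0, 0, -0.589],
  ],
)

```text
time_s: 6.8
ee_pos: [0.5771, -0.1084, 0.2825]
orientation: [[-0.895, 0.446, -0.002], [0.446, 0.895, 0.0], [0.002, -0.0, -1.0]]
wrist_force: [0.1, 0.3, -0.2]
grip_width: 0.998
gripper_force: 0.0
```

Call:
jog_arm(
  gripper=[1, 1, 1, 1, 1],
  delta_pos=[
    [0.0066, 0.0234, -0.0076],
    [0.0132, 0.0467, -0.0153],
    [0.0198, 0.0701, -0.0229],
    [0.0264, 0.0934, -0.0306],
    [0.0331, 0.1168, -0.0382],
  ],
  rot=[
    [0, 0, -0.118],
    [0, 0, -0.236],
    [0, 0, -0.353],
    [0, 0, -0.471],
    [0, 0, -0.589],
  ],
)

```text
time_s: 7.3
ee_pos: [0.6002, 0.0107, 0.3206]
orientation: [[-0.992, -0.127, -0.002], [-0.127, 0.992, 0.0], [0.002, 0.0, -1.0]]
wrist_force: [-0.2, -0.2, -0.2]
grip_width: 0.999
gripper_force: 0.0
```

Call:
jog_arm(
  gripper=[1, 1, 1],
  delta_pos=[
    [0, 0, 0],
    [0, 0, 0],
    [0, 0, 0],
  ],
  rot=[
    [0, 0, 0],
    [0, 0, 0],
    [0, 0, 0],
  ],
)

```text
time_s: 7.6
ee_pos: [0.6, 0.009, 0.3206]
orientation: [[-0.993, -0.12, -0.002], [-0.12, 0.993, -0.0], [0.002, -0.0, -1.0]]
wrist_force: [0.7, 0.3, 0.2]
grip_width: 1.001
gripper_force: 0.0
```

```bash
python3 - <<'E'
from h import *
im=cap('wrist','w3'); s=ctrl.observe(); print(s['time_s'],s['ee_pos'],s['q'])
for n in ['blue','red','yellow','green']: print(n,place(n+'_block','wrist',2),place(n+'_label','wrist',2))
for n in ['scanner','scanner_grip','scanner_beam','dock','tray']: print(n,place(n,'wrist',1))
cv2.imwrite('pics/w3b.png',cv2.resize(im[:,:,::-1],(800,600),interpolation=cv2.INTER_CUBIC))
print(cams.calibration('wrist'))
E
```

```text
7.65 [0.60002698 0.00885238 0.32072518] [ 1.48118505e-02  3.67013322e-01  3.97195103e-01  1.60224935e+00
 -1.16613454e-04 -1.05206678e-01]
blue [(0.65, array([ 0.6308, -0.0549,  0.0039])), (0.39, array([ 0.7076, -0.314 ,  0.0028]))] [(0.19, array([0.6329, 0.1978, 0.0054]))]
red [(0.8, array([ 0.6381, -0.1851, -0.0046]))] [(0.57, array([ 0.6235, -0.1868,  0.03  ]))]
yellow [(0.71, array([0.6346, 0.1985, 0.0027])), (0.58, array([ 0.6227, -0.1897,  0.0317]))] [(0.56, array([0.6237, 0.2013, 0.0315])), (0.48, array([0.4462, 0.015 , 0.0037]))]
green [(0.9, array([6.025e-01, 6.490e-02, 4.000e-04]))] [(0.6, array([0.5885, 0.0634, 0.0337])), (0.4, array([5.073e-01, 3.220e-01, 4.000e-04]))]
scanner [(0.55, array([0.502 , 0.3247, 0.0089]))]
scanner_grip [(0.61, array([ 0.7094, -0.3156,  0.0039]))]
scanner_beam [(0.56, array([0.5836, 0.3389, 0.0225]))]
dock [(0.88, array([ 0.51  ,  0.3257, -0.0006]))]
tray [(0.78, array([0.4495, 0.015 , 0.0026]))]
{'mtx': array([[308.94567599,   0.        , 258.37072184],
       [  0.        , 308.94567599, 194.63019953],
       [  0.        ,   0.        ,   1.        ]]), 'extrinsics': array([[-1.21080649e-01, -9.53067363e-01, -2.77492482e-01,
         5.29287700e-01],
       [ 9.92642478e-01, -1.16428531e-01, -3.32461730e-02,
         1.46354155e-03],
       [-6.22199482e-04, -2.79476293e-01,  9.60152391e-01,
         4.64472567e-01],
       [ 0.00000000e+00,  0.00000000e+00,  0.00000000e+00,
         1.00000000e+00]])}
```

View pics/w3b.png

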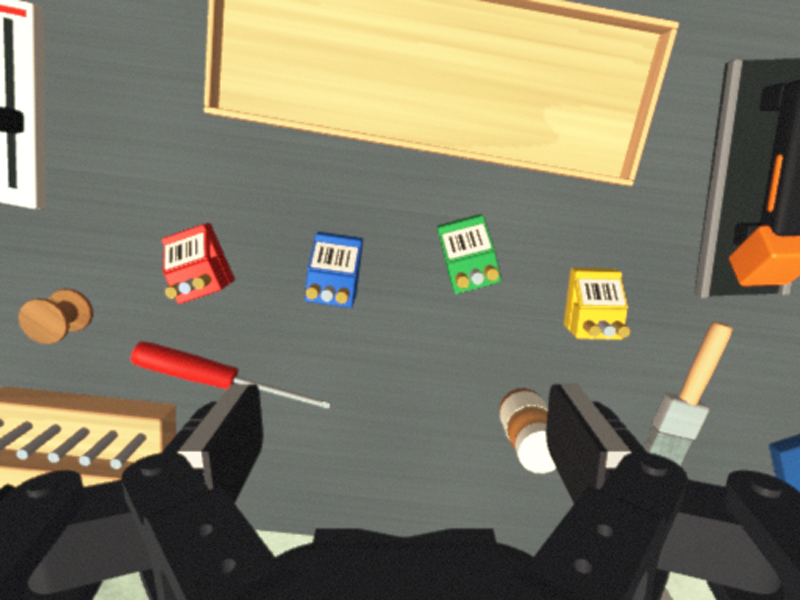

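```bash
cat >> h.py <<'E'
from scipy.optimize import least_squares
s2=np.sqrt(.5)
LC=np.array([[-.0135+a*s2*.0135,b*.019,.0295+a*s2*.0135] for a,b in [(1,1),(1,-1),(-1,-1),(-1,1)]])
def bw(x,y,a,P,z0=0):
    c,s=np.cos(a),np.sin(a);P=np.atleast_2d(P);return np.column_stack([x+c*P[:,0]-s*P[:,1],y+s*P[:,0]+c*P[:,1],z0+P[:,2]])
def fitblock(cam,im,g,z0=0,r=None):
    "g=(x,y,yaw) guess -> fit from white label; returns x,y,yaw,residual px, aspect"
    h=cv2.cvtColor(im,cv2.COLOR_RGB2HSV); m=((h[:,:,1]<60)&(h[:,:,2]>150)).astype(np.uint8)
    uv=np.array([proj(cam,P) for P in bw(*g,LC,z0)]); R=np.zeros_like(m); sz=np.linalg.norm(uv[0]-uv[2])
    cv2.circle(R,tuple(int(v) for v in uv.mean(0)),int(sz*(r or .75)),1,-1); m&=R
    k=max(3,int(sz*.12)|1); m=cv2.morphologyEx(m,cv2.MORPH_CLOSE,np.ones((k,k)))
    cs=cv2.findContours(m,cv2.RETR_EXTERNAL,cv2.CHAIN_APPROX_NONE)[0]
    c=max(cs,key=cv2.contourArea); rc=cv2.minAreaRect(c); b=cv2.boxPoints((rc[0],(rc[1][0]+1,rc[1][1]+1),rc[2]))
    best=None
    for sft in range(4):
        B=np.roll(b,sft,0)
        for BB in (B,B[::-1]):
            f=lambda v:(np.array([proj(cam,P) for P in bw(*v,LC,z0)])-BB).ravel()
            q=least_squares(f,g)
            if abs(q.x[2]-g[2])<1.2 and (best is None or q.cost<best.cost): best=q
    return np.round(np.r_[best.x,np.sqrt(best.cost/4)],4)
E
python3 - <<'E'
from h import *
im=cv2.imread('pics/w3.png')[:,:,::-1].copy(); it=cv2.imread('pics/top0.png')[:,:,::-1].copy(); isc=cv2.imread('pics/scene0.png')[:,:,::-1].copy()
G=dict(blue=(.630,-.053,0),red=(.639,-.185,.1),yellow=(.634,.198,0),green=(.602,.066,.1))
for n,g in G.items(): print(n,fitblock('wrist',im,g),fitblock('top',it,g),fitblock('scene',isc,g))
# scanner/dock orange & dock rims in top
h=cv2.cvtColor(it,cv2.COLOR_RGB2HSV);o=(h[:,:,0]<14)&(h[:,:,1]>150)&(h[:,:,2]>120);o[:,:135]=0;o[:,175:]=0;o[:165]=0;o[240:]=0
ys,xs=np.nonzero(o);print('orange',np.round(onz('top',(xs.mean(),ys.mean()),.05),4))
for n in ['scanner','dock','tray']:
  for c in ['top','scene']:
    cams  # masks from newest pictures
    r=spotter.silhouettes(n,c)
    if not r: continue
    m=r[0]['mask'].astype(np.uint8);c0=max(cv2.findContours(m,0,1)[0],key=cv2.contourArea)
    b=cv2.boxPoints(cv2.minAreaRect(c0)); z=dict(scanner=.05,dock=.012,tray=.028)[n]
    print(n,c,r[0]['score'],[np.round(onz(c,q,z),3)[:2].tolist() for q in b])
E
```

```text
Traceback (most recent call last):
  File "h.py", line 59, in fitblock
    q=least_squares(f,g)
  File "h.py", line 58, in <lambda>
    f=lambda v:(np.array([proj(cam,P) for P in bw(*v,LC,z0)])-BB).ravel()
                          ~~~~^^^^^^^
  File "h.py", line 10, in proj
    c=cams.calibration(n);E=np.linalg.inv(np.array(c['extrinsics']));p=E[:3,:3]@np.array(P)+E[:3,3]
ValueError: time passes only in moves, steps and waits
```

```bash
python3 - <<'E'
s=open('h.py').read().replace('cams.calibration(n)','cal(n)').replace("def cap(n,save=None):","_C={}\ndef cal(n):\n    if n not in _C: _C[n]=cams.calibration(n)\n    return _C[n]\ndef cap(n,save=None):\n    _C[n]=cams.calibration(n)")
open('h.py','w').write(s)
E
cat > f.py <<'E'
from h import *
im=cv2.imread('pics/w3.png')[:,:,::-1].copy(); it=cv2.imread('pics/top0.png')[:,:,::-1].copy(); isc=cv2.imread('pics/scene0.png')[:,:,::-1].copy()
G=dict(blue=(.630,-.053,0),red=(.639,-.185,.1),yellow=(.634,.198,0),green=(.602,.066,.1))
for n,g in G.items(): print(n,fitblock('wrist',im,g),fitblock('top',it,g),fitblock('scene',isc,g))
for n in ['scanner','dock','tray']:
  for c in ['top','scene']:
    r=spotter.silhouettes(n,c)
    if not r: continue
    m=r[0]['mask'].astype(np.uint8);c0=max(cv2.findContours(m,0,1)[0],key=cv2.contourArea)
    b=cv2.boxPoints(cv2.minAreaRect(c0)); z=dict(scanner=.05,dock=.012,tray=.028)[n]
    print(n,c,r[0]['score'],[np.round(onz(c,q,z),3)[:2].tolist() for q in b])
E
python3 f.py
```

```text
blue [ 0.6314 -0.0526 -0.0179  1.0888] [ 0.6257 -0.0829 -1.1302  1.8667] [ 0.6319 -0.0598 -0.7792  2.6901]
red [ 0.6404 -0.182   0.4817  2.1867] [ 0.6385 -0.1801  0.0621  2.5537] [ 0.6407 -0.1841  0.3131  1.212 ]
yellow [0.6337 0.1988 0.0779 1.5806] [ 0.6658  0.2024 -0.1387  3.3059] [ 0.6547  0.2183 -0.0741  3.2632]
green [0.6011 0.0701 0.3764 0.6126] [ 0.602   0.0789 -0.0917  3.782 ] [0.6023 0.068  0.2452 1.7812]
scanner top 0.61 [[0.737, -0.132], [0.767, -0.138], [0.747, -0.237], [0.718, -0.231]]
scanner scene 0.9 [[0.458, 0.244], [0.418, 0.331], [0.586, 0.377], [0.619, 0.291]]
dock top 0.79 [[0.608, 0.389], [0.621, 0.297], [0.413, 0.262], [0.399, 0.352]]
dock scene 0.72 [[0.435, 0.23], [0.391, 0.317], [0.604, 0.387], [0.639, 0.3]]
tray top 0.68 [[0.394, 0.207], [0.525, 0.203], [0.508, -0.174], [0.379, -0.167]]
tray scene 0.69 [[0.38, -0.175], [0.376, 0.247], [0.541, 0.194], [0.523, -0.198]]
```

```bash
cat >> h.py <<'E'
from scipy.optimize import minimize
V=np.array([[x,y,z] for y in (-.022,.022) for x,z in [(-.03,0),(.03,0),(-.03,.018),(-.025,.018),(-.003,.04),(.03,.04)]])
HUE=dict(blue=(100,125),red=(0,4),yellow=(23,32),green=(50,75))
def hullfit(cam,im,n,g,z0=0):
    K=4; h=cv2.cvtColor(im,cv2.COLOR_RGB2HSV); lo,hi=HUE[n]
    m=(h[:,:,0]>=lo)&(h[:,:,0]<=hi)
    if n=='red': m|=h[:,:,0]>=175
    m=(m&(h[:,:,1]>110)&(h[:,:,2]>50)).astype(np.uint8)
    P=lambda v:np.array([proj(cam,q) for q in bw(*v,V,z0)])
    uv=P(g);c=uv.mean(0);r=np.ptp(uv,0).max()*.85;x0=np.maximum(0,(c-r)).astype(int);x1=(c+r).astype(int)
    s=cv2.resize(m[x0[1]:x1[1],x0[0]:x1[0]]*255,None,fx=K,fy=K,interpolation=cv2.INTER_LINEAR)>127
    no,lab,st,_=cv2.connectedComponentsWithStats(s.astype(np.uint8)); big=1+np.argmax(st[1:,4]); s=np.isin(lab,[i for i in range(1,no) if st[i,4]>st[big,4]*.08])
    ys,xs=np.nonzero(s);H=cv2.convexHull(np.column_stack([xs,ys]).astype(np.int32));M=np.zeros(s.shape,np.uint8);cv2.fillConvexPoly(M,H,1)
    def cost(v):
        w=np.array(v)/[1,1,10]  # yaw scaled
        q=(P(w)-x0+.5)*K-.5;T=np.zeros_like(M);cv2.fillConvexPoly(T,cv2.convexHull((q*16).astype(np.int32)),1,shift=4)
        return 1-(T&M).sum()/max(1,(T|M).sum())
    best=min((minimize(cost,[g[0],g[1],a*10],method='Nelder-Mead',options=dict(initial_simplex=np.array([[g[0],g[1],a*10],[g[0]+.006,g[1],a*10],[g[0],g[1]+.006,a*10],[g[0],g[1],a*10+1.5]]),maxiter=200)) for a in (g[2]-.25,g[2],g[2]+.25)),key=lambda q:q.fun)
    return np.round([best.x[0],best.x[1],best.x[2]/10,best.fun],4)
E
cat > f.py <<'E'
from h import *
im=cv2.imread('pics/w3.png')[:,:,::-1].copy(); it=cv2.imread('pics/top0.png')[:,:,::-1].copy(); isc=cv2.imread('pics/scene0.png')[:,:,::-1].copy()
G=dict(blue=(.630,-.053,0),red=(.639,-.185,.2),yellow=(.634,.198,0),green=(.602,.066,.2))
for n,g in G.items(): print(n,hullfit('wrist',im,n,g),hullfit('top',it,n,g),hullfit('scene',isc,n,g))
E
python3 f.py
```

```text
blue [ 0.631  -0.0525 -0.032   0.0171] [ 0.6311 -0.053  -0.03    0.0418] [ 0.6303 -0.0534 -0.0215  0.0515]
red [ 0.6407 -0.1831  0.4468  0.0289] [ 0.6406 -0.1843  0.4359  0.0426] [ 0.6396 -0.1837  0.4496  0.0334]
yellow [0.6355 0.2028 0.0514 0.1412] [0.6339 0.1977 0.0783 0.0675] [ 0.6256  0.2044 -0.122   0.3407]
green [0.6012 0.0698 0.3866 0.0182] [0.6012 0.0681 0.397  0.0644] [0.6006 0.0691 0.3726 0.0841]
```

```bash
python3 - <<'E'
from h import *
plan([((.511,.327,.20),down(np.radians(98.8)),.65,.045)],ang=8.)
E
```

```text
g [0.65, 0.65, 0.65, 0.65] 
 D [[0.0063, 0.0407, 0.0152], [0.0125, 0.0815, 0.0304], [0.0188, 0.1222, 0.0455], [0.025, 0.1629, 0.0607]] 
 R [[0.0, -0.0, -0.004], [0.0, -0.0, -0.008], [0.0, -0.0, -0.012], [0.0, -0.0, -0.016]]
g [0.65, 0.65, 0.65, 0.65] 
 D [[0.0056, 0.0408, 0.0152], [0.0112, 0.0816, 0.0304], [0.0168, 0.1225, 0.0455], [0.0224, 0.1633, 0.0607]] 
 R [[0.0, -0.0, -0.004], [0.0, -0.0, -0.008], [0.0, -0.0, -0.012], [0.0, -0.0, -0.015]]
  -> [0.511 0.327 0.2  ]
```

Call:
jog_arm(
  gripper=[0.65, 0.65, 0.65, 0.65],
  delta_pos=[
    [0.006, 0.041, 0.015],
    [0.0125, 0.0815, 0.03],
    [0.019, 0.122, 0.0455],
    [0.025, 0.163, 0.0607],
  ],
  rot=[
    [0, 0, -0.004],
    [0, 0, -0.008],
    [0, 0, -0.012],
    [0, 0, -0.016],
  ],
)

```text
time_s: 9.0
ee_pos: [0.5551, 0.1697, 0.2603]
orientation: [[-0.991, -0.137, 0.0], [-0.137, 0.991, 0.0], [-0.0, 0.0, -1.0]]
wrist_force: [0.7, 0.9, -0.2]
grip_width: 0.65
gripper_force: 0.0
```

Call:
jog_arm(
  gripper=[0.65, 0.65, 0.65, 0.65, 0.65],
  delta_pos=[
    [0.0056, 0.0408, 0.0152],
    [0.0112, 0.0816, 0.0304],
    [0.0168, 0.1225, 0.0455],
    [0.0224, 0.1633, 0.0607],
    [0.0224, 0.1633, 0.0607],
  ],
  rot=[
    [0, 0, -0.004],
    [0, 0, -0.008],
    [0, 0, -0.012],
    [0, 0, -0.015],
    [0, 0, -0.015],
  ],
)

```text
time_s: 9.5
ee_pos: [0.5086, 0.3309, 0.1976]
orientation: [[-0.988, -0.157, -0.003], [-0.157, 0.988, -0.0], [0.003, 0.0, -1.0]]
wrist_force: [0.2, -0.5, -0.2]
grip_width: 0.646
gripper_force: 0.0
```

Call:
jog_arm(
  gripper=[0.65, 0.65],
  delta_pos=[
    [0, 0, 0],
    [0, 0, 0],
  ],
  rot=[
    [0, 0, 0],
    [0, 0, 0],
  ],
)

```text
time_s: 9.7
ee_pos: [0.5113, 0.3266, 0.2005]
orientation: [[-0.988, -0.152, 0.0], [-0.152, 0.988, 0.0], [-0.0, -0.0, -1.0]]
wrist_force: [0.7, -0.9, 0.1]
grip_width: 0.648
gripper_force: 0.0
```

```bash
python3 - <<'E'
from h import *
im=cap('wrist','w4'); s=ctrl.observe(); print(s['time_s'],s['ee_pos'])
for n in ['scanner','scanner_grip','scanner_beam','dock']: print(n,place(n,'wrist',1))
def line(o,a,xs,ys,z):
    return [tuple(int(v) for v in proj('wrist',bw(o[0],o[1],a,[x,y,z])[0])) for x in xs for y in ys]
j=im[:,:,::-1].copy()
a=np.radians(8.5);o=(.501,.3262)
q=line(o,a,(-.075,.04),(-.015,.015),.058)
for u,v in [(0,1),(2,3),(0,2),(1,3)]: cv2.line(j,q[u],q[v],(0,255,0),1)
cv2.imwrite('pics/w4b.png',cv2.resize(j,(800,600),interpolation=cv2.INTER_CUBIC))
E
```

```text
9.75 [0.51156134 0.32630656 0.20063473]
scanner [(0.57, array([0.497 , 0.3262, 0.0066]))]
scanner_grip [(0.98, array([0.5116, 0.3252, 0.0456]))]
scanner_beam [(0.59, array([0.5881, 0.3401, 0.023 ]))]
dock [(0.65, array([0.6213, 0.2   , 0.0279]))]
```

View pics/w4b.png

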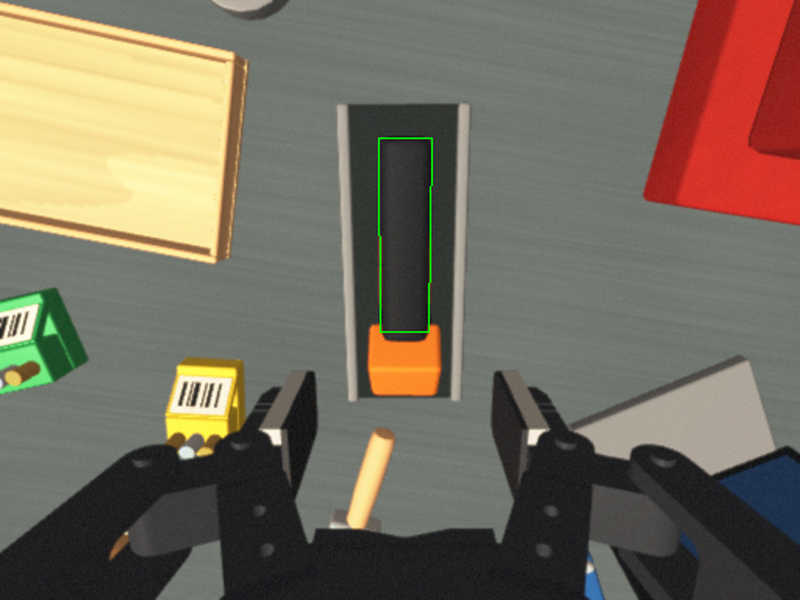

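The overlay (380–430, 138–331) lies on the black handle, with the head at (405,360). The scanner's pose is confirmed, so I'll grasp it.

Call:
jog_arm(
  gripper=[0.65, 0.65, 0.65, 0.65, 0.65],
  delta_pos=[
    [0, 0, 0.04],
    [0, 0, 0.08],
    [0, 0, 0.12],
    [0, 0, 0.15],
    [0, 0, 0.174],
  ],
  rot=[
    [0, 0, 0],
    [0, 0, 0],
    [0, 0, 0],
    [0, 0, 0],
    [0, 0, 0],
  ],
)

```text
time_s: 10.45
ee_pos: [0.5106, 0.3261, 0.0243]
orientation: [[-0.988, -0.152, -0.001], [-0.152, 0.988, -0.001], [0.001, -0.0, -1.0]]
wrist_force: [0.6, 0.4, 1.1]
grip_width: 0.649
gripper_force: 0.0
```

Call:
jog_arm(
  gripper=[0.45, 0.38, 0.33, 0.2, 0.2],
  delta_pos=[
    [0, 0, 0],
    [0, 0, 0],
    [0, 0, 0],
    [0, 0, 0],
    [0, 0, 0],
  ],
  rot=[
    [0, 0, 0],
    [0, 0, 0],
    [0, 0, 0],
    [0, 0, 0],
    [0, 0, 0],
  ],
)

```text
time_s: 10.95
ee_pos: [0.5116, 0.3274, 0.0272]
orientation: [[-0.988, -0.153, 0.002], [-0.153, 0.988, 0.001], [-0.002, 0.001, -1.0]]
wrist_force: [0.8, -1.2, 2.3]
grip_width: 0.339
gripper_force: 61.6
```

Call:
jog_arm(
  gripper=[0.2, 0.2, 0.2, 0.2, 0.2],
  delta_pos=[
    [0, 0, 0],
    [0, 0, -0.01],
    [0, 0, -0.035],
    [0, 0, -0.06],
    [0, 0, -0.085],
  ],
  rot=[
    [0, 0, 0],
    [0, 0, 0],
    [0, 0, 0],
    [0, 0, 0],
    [0, 0, 0],
  ],
)

```text
time_s: 11.45
ee_pos: [0.5107, 0.327, 0.1123]
orientation: [[-0.988, -0.153, -0.0], [-0.153, 0.988, -0.0], [0.0, -0.0, -1.0]]
wrist_force: [0.5, 0.2, -2.4]
grip_width: 0.338
gripper_force: 60.8
```

```bash
python3 - <<'E'
from h import *
s=ctrl.observe(); print(s['time_s'],s['ee_pos'],s['wrist_force'],s['grip_width'],s['gripper_force'])
cap('scene','s1');cap('top','t1')
for c in ['scene','top']:
  for n in ['scanner','scanner_grip','scanner_beam']: print(n,c,place(n,c,1))
im=cv2.imread('pics/s1.png');cv2.imwrite('pics/s1b.png',cv2.resize(im[80:230,240:400],(800,750)))
E
```

```text
11.45 [0.51069865 0.32698892 0.11233975] [ 0.48584693  0.23535676 -2.37230873] 0.3378514667577096 60.81749439239502
scanner scene [(0.92, array([0.5017, 0.3234, 0.0929]))]
scanner_grip scene [(0.87, array([0.5067, 0.3258, 0.131 ]))]
scanner_beam scene [(0.6, array([0.5845, 0.339 , 0.1101]))]
scanner top [(0.62, array([0.7328, 0.3225, 0.0022]))]
scanner_grip top [(0.68, array([0.511 , 0.3299, 0.1362]))]
scanner_beam top [(0.78, array([0.585 , 0.3384, 0.1106]))]
```

```bash
cat > chk.py <<'E'
from h import *
G=dict(blue=(.631,-.0528,-.028),red=(.6405,-.1836,.445),yellow=(.634,.198,.078),green=(.601,.069,.385))
def chk(tag,ns='blue red yellow green',cs='top scene'):
    for c in cs.split():
        im=cap(c,tag+c)
        for n in ns.split():
            try: print(n,c,hullfit(c,im,n,G[n]) if n!='yellow' or c=='top' else fitblock(c,im,G[n]), place(n+'_block',c,1))
            except Exception as e: print(n,c,'fail',e)
def scan(b,d=.075):
    x,y,a=b;c,s=np.cos(a),np.sin(a);L=bw(x,y,a,[-.0135,0,.0295])[0]
    W=L+d*np.array([-c*s2,-s*s2,s2]);T=W-.0767*np.array([c,s,0])+[0,0,.004];return T,down(a+np.pi/2)
E
python3 - <<'E'
from chk import *
chk('c1_')
T,R=scan(G['blue']);print(T)
plan([((.511,.327,.16),None,.2),((T[0],T[1],.16),R,.2,.035),(T,R,.2,.02)])
E
```

```text
blue top [ 0.6315 -0.0536 -0.0043  0.0385] [(0.72, array([6.007e-01, 6.650e-02, 2.000e-04]))]
red top [ 0.641  -0.1841  0.4215  0.0428] [(0.51, array([ 0.6395, -0.1838, -0.0017]))]
yellow top [0.6351 0.1978 0.1031 0.0856] [(0.69, array([ 0.6338,  0.1977, -0.0026]))]
green top [0.6014 0.0679 0.3693 0.0566] [(0.62, array([0.5082, 0.3278, 0.1291]))]
blue scene [ 0.6299 -0.053  -0.028   0.0476] [(0.68, array([ 0.6328, -0.0527,  0.0038]))]
red scene [ 0.6397 -0.1837  0.4496  0.0338] [(0.6, array([ 6.409e-01, -1.819e-01, -2.000e-04]))]
yellow scene [ 0.6547  0.2183 -0.0741  3.2632] [(0.83, array([0.632 , 0.1938, 0.0018]))]
green scene [0.6008 0.0686 0.3944 0.084 ] [(0.75, array([0.6027, 0.0663, 0.0007]))]
[ 0.48782314 -0.04879     0.08653301]
g [0.2, 0.2] 
 D [[0.0, -0.0001, -0.0245], [0.0, -0.0001, -0.049]] 
 R [[0.0, 0.0, 0.0], [0.0, 0.0, 0.0]]
  -> [0.511 0.327 0.16 ]
g [0.2, 0.2, 0.2, 0.2] 
 D [[0.0067, -0.0307, -0.0], [0.0134, -0.0613, -0.0], [0.0201, -0.092, -0.0], [0.0268, -0.1226, -0.0]] 
 R [[0.0, -0.0, 0.015], [0.0, -0.0, 0.03], [0.0, -0.0, 0.045], [0.0, -0.0, 0.06]]
g [0.2, 0.2, 0.2, 0.2] 
 D [[0.0048, -0.031, -0.0], [0.0097, -0.062, -0.0], [0.0145, -0.093, -0.0], [0.0193, -0.124, -0.0]] 
 R [[0.0, -0.0, 0.015], [0.0, -0.0, 0.03], [0.0, -0.0, 0.046], [0.0, -0.0, 0.061]]
g [0.2, 0.2, 0.2, 0.2] 
 D [[0.0029, -0.0312, -0.0], [0.0059, -0.0625, -0.0], [0.0088, -0.0937, -0.0], [0.0118, -0.125, -0.0]] 
 R [[0.0, -0.0, 0.015], [0.0, -0.0, 0.03], [0.0, -0.0, 0.045], [0.0, -0.0, 0.06]]
  -> [ 0.4878 -0.0488  0.16  ]
g [0.2, 0.2, 0.2, 0.2] 
 D [[-0.0, 0.0, 0.0184], [-0.0, 0.0, 0.0367], [-0.0, 0.0, 0.0551], [-0.0, 0.0, 0.0734]] 
 R [[0.0, -0.0, 0.0], [0.0, -0.0, 0.0], [0.0, -0.0, 0.0], [0.0, -0.0, 0.0]]
  -> [ 0.4878 -0.0488  0.0866]
```

Call:
jog_arm(
  gripper=[0.2, 0.2],
  delta_pos=[
    [0, 0, -0.025],
    [0, 0, -0.049],
  ],
  rot=[
    [0, 0, 0],
    [0, 0, 0],
  ],
)

```text
time_s: 12.55
ee_pos: [0.5105, 0.3268, 0.1601]
orientation: [[-0.988, -0.153, -0.001], [-0.153, 0.988, -0.001], [0.002, -0.001, -1.0]]
wrist_force: [0.2, 0.3, -2.6]
grip_width: 0.347
gripper_force: 60.7
```

Call:
jog_arm(
  gripper=[0.2, 0.2, 0.2, 0.2],
  delta_pos=[
    [0.0067, -0.0307, 0],
    [0.0134, -0.0613, 0],
    [0.0201, -0.092, 0],
    [0.0268, -0.1226, 0],
  ],
  rot=[
    [0, 0, 0.015],
    [0, 0, 0.03],
    [0, 0, 0.045],
    [0, 0, 0.06],
  ],
)

```text
time_s: 12.95
ee_pos: [0.503, 0.2008, 0.1602]
orientation: [[-0.996, -0.093, 0.0], [-0.093, 0.996, 0.0], [-0.0, 0.0, -1.0]]
wrist_force: [1.1, 0.2, -2.1]
grip_width: 0.337
gripper_force: 61.0
```

Call:
jog_arm(
  gripper=[0.2, 0.2, 0.2, 0.2],
  delta_pos=[
    [0.0048, -0.031, 0],
    [0.0097, -0.062, 0],
    [0.0145, -0.093, 0],
    [0.0193, -0.124, 0],
  ],
  rot=[
    [0, 0, 0.015],
    [0, 0, 0.03],
    [0, 0, 0.046],
    [0, 0, 0.061],
  ],
)

```text
time_s: 13.35
ee_pos: [0.4954, 0.0754, 0.1603]
orientation: [[-0.999, -0.032, 0.001], [-0.032, 0.999, 0.0], [-0.001, 0.0, -1.0]]
wrist_force: [0.8, 0.3, -2.4]
grip_width: 0.338
gripper_force: 60.9
```

Call:
jog_arm(
  gripper=[0.2, 0.2, 0.2, 0.2],
  delta_pos=[
    [0.0029, -0.0312, 0],
    [0.0059, -0.0625, 0],
    [0.0088, -0.0937, 0],
    [0.0118, -0.125, 0],
  ],
  rot=[
    [0, 0, 0.015],
    [0, 0, 0.03],
    [0, 0, 0.045],
    [0, 0, 0.06],
  ],
)

```text
time_s: 13.75
ee_pos: [0.4876, -0.05, 0.1603]
orientation: [[-1.0, 0.028, 0.001], [0.028, 1.0, -0.0], [-0.001, -0.0, -1.0]]
wrist_force: [0.5, -0.3, -2.3]
grip_width: 0.337
gripper_force: 60.9
```

Call:
jog_arm(
  gripper=[0.2, 0.2, 0.2, 0.2],
  delta_pos=[
    [0, 0, 0.0184],
    [0, 0, 0.0367],
    [0, 0, 0.0551],
    [0, 0, 0.0734],
  ],
  rot=[
    [0, 0, 0],
    [0, 0, 0],
    [0, 0, 0],
    [0, 0, 0],
  ],
)

```text
time_s: 14.15
ee_pos: [0.4878, -0.0489, 0.0862]
orientation: [[-1.0, 0.028, 0.001], [0.028, 1.0, 0.0], [-0.001, 0.0, -1.0]]
wrist_force: [0.1, -0.1, -1.7]
grip_width: 0.343
gripper_force: 61.0
```

```bash
python3 - <<'E'
from chk import *
s=ctrl.observe(); print(s['time_s'],s['ee_pos'],s['grip_width'])
chk('c2_','blue','scene top')
for c in ['scene','top']:
  for n in ['scanner_grip','scanner_beam','blue_label']: print(n,c,place(n,c,1))
im=cv2.imread('pics/c2_scene.png');cv2.imwrite('pics/c2b.png',cv2.resize(im[130:260,170:330],(738,600)))
E
```

```text
14.15 [ 0.48783963 -0.04891713  0.086165  ] 0.34289730654990563
blue scene [ 0.6299 -0.0529 -0.0302  0.0486] [(0.7, array([ 0.6306, -0.0539,  0.0019]))]
blue top [ 0.6315 -0.0537  0.0014  0.0382] [(0.66, array([ 0.63  , -0.0538,  0.005 ]))]
scanner_grip scene [(0.85, array([ 0.4822, -0.0536,  0.1029]))]
scanner_beam scene [(0.61, array([ 0.5631, -0.0506,  0.0887]))]
blue_label scene [(0.59, array([ 0.6197, -0.0531,  0.0322]))]
scanner_grip top [(0.58, array([0.5894, 0.0561, 0.0337]))]
scanner_beam top [(0.75, array([0.7295, 0.319 , 0.0023]))]
blue_label top [(0.55, array([ 0.6157, -0.0526,  0.0344]))]
```

View pics/c2b.png

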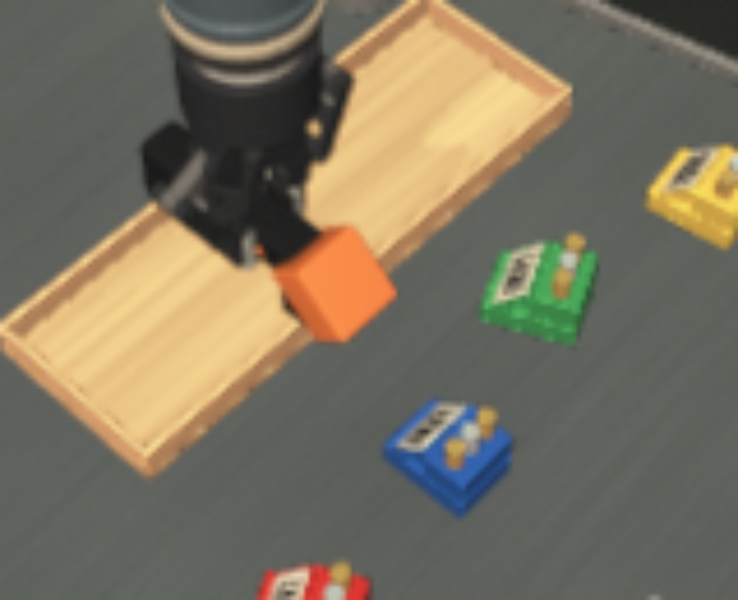

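The orange head at (335,285) is aimed at the blue label (430,428), and the blue block has not moved. I'll hold here.

Call:
jog_arm(
  gripper=[0.2, 0.2, 0.2, 0.2, 0.2],
  delta_pos=[
    [0, 0, 0],
    [0, 0, 0],
    [0, 0, 0],
    [0, 0, 0],
    [0, 0, 0],
  ],
  rot=[
    [0, 0, 0],
    [0, 0, 0],
    [0, 0, 0],
    [0, 0, 0],
    [0, 0, 0],
  ],
)

```text
time_s: 15.15
ee_pos: [0.4878, -0.0487, 0.0866]
orientation: [[-1.0, 0.028, -0.0], [0.028, 1.0, 0.0], [0.0, 0.0, -1.0]]
wrist_force: [0.7, -0.1, -3.1]
grip_width: 0.34
gripper_force: 60.7
```

Call:
jog_arm(
  gripper=[0.2, 0.2, 0.2, 0.2, 0.2],
  delta_pos=[
    [0, 0, 0],
    [0, 0, 0],
    [0, 0, 0],
    [0, 0, 0],
    [0, 0, 0],
  ],
  rot=[
    [0, 0, 0],
    [0, 0, 0],
    [0, 0, 0],
    [0, 0, 0],
    [0, 0, 0],
  ],
)

```text
time_s: 15.65
ee_pos: [0.4878, -0.0487, 0.0866]
orientation: [[-1.0, 0.028, -0.0], [0.028, 1.0, 0.0], [0.0, 0.0, -1.0]]
wrist_force: [-0.1, 0.2, -2.4]
grip_width: 0.345
gripper_force: 60.8
```

Call:
jog_arm(
  gripper=[0.2, 0.2, 0.2, 0.2, 0.2],
  delta_pos=[
    [0, 0, 0],
    [0, 0, 0],
    [0, 0, 0],
    [0, 0, 0],
    [0, 0, 0],
  ],
  rot=[
    [0, 0, 0],
    [0, 0, 0],
    [0, 0, 0],
    [0, 0, 0],
    [0, 0, 0],
  ],
)

```text
time_s: 16.15
ee_pos: [0.4878, -0.0487, 0.0866]
orientation: [[-1.0, 0.028, -0.0], [0.028, 1.0, 0.0], [0.0, 0.0, -1.0]]
wrist_force: [-0.0, 0.4, -2.3]
grip_width: 0.344
gripper_force: 60.7
```

Call:
jog_arm(
  gripper=[0.2, 0.2, 0.2, 0.2, 0.2],
  delta_pos=[
    [0, 0, 0],
    [0, 0, 0],
    [0, 0, 0],
    [0, 0, 0],
    [0, 0, 0],
  ],
  rot=[
    [0, 0, 0],
    [0, 0, 0],
    [0, 0, 0],
    [0, 0, 0],
    [0, 0, 0],
  ],
)

```text
time_s: 16.65
ee_pos: [0.4878, -0.0487, 0.0866]
orientation: [[-1.0, 0.028, -0.0], [0.028, 1.0, 0.0], [0.0, 0.0, -1.0]]
wrist_force: [0.5, 0.3, -2.2]
grip_width: 0.339
gripper_force: 60.7
```

Call:
jog_arm(
  gripper=[0.2, 0.2, 0.2, 0.2, 0.2],
  delta_pos=[
    [0, 0, 0],
    [0, 0, 0],
    [0, 0, 0],
    [0, 0, 0],
    [0, 0, 0],
  ],
  rot=[
    [0, 0, 0],
    [0, 0, 0],
    [0, 0, 0],
    [0, 0, 0],
    [0, 0, 0],
  ],
)

```text
time_s: 17.15
ee_pos: [0.4878, -0.0487, 0.0866]
orientation: [[-1.0, 0.028, -0.0], [0.028, 1.0, 0.0], [0.0, 0.0, -1.0]]
wrist_force: [0.6, 0.5, -3.1]
grip_width: 0.345
gripper_force: 60.7
```

Call:
jog_arm(
  gripper=[0.2, 0.2, 0.2, 0.2, 0.2],
  delta_pos=[
    [0, 0, 0],
    [0, 0, 0],
    [0, 0, 0],
    [0, 0, 0],
    [0, 0, 0],
  ],
  rot=[
    [0, 0, 0],
    [0, 0, 0],
    [0, 0, 0],
    [0, 0, 0],
    [0, 0, 0],
  ],
)

```text
time_s: 17.65
ee_pos: [0.4878, -0.0487, 0.0866]
orientation: [[-1.0, 0.028, -0.0], [0.028, 1.0, 0.0], [0.0, 0.0, -1.0]]
wrist_force: [-0.1, -0.3, -2.0]
grip_width: 0.343
gripper_force: 60.7
```

```bash
python3 - <<'E'
from chk import *
s=ctrl.observe(); print(s['time_s'],s['ee_pos'],s['grip_width'])
chk('c3_')
p,R0=np.array([.4878,-.0488,.0866]),np.array(s['orientation'])
T,R=scan(G['red']);print(T)
plan([((.485,-.049,.12),None,.2),((T[0],T[1],.12),R,.2,.035),(T,R,.2,.02)])
E
```

```text
17.65 [ 0.48776276 -0.0486939   0.08658549] 0.34333230162411316
blue top [ 0.6315 -0.0536 -0.0043  0.0385] [(0.84, array([ 0.6279, -0.0508,  0.0036]))]
red top [ 0.641  -0.1841  0.4215  0.0428] [(0.75, array([ 6.428e-01, -1.828e-01,  5.000e-04]))]
yellow top [0.6337 0.1977 0.0785 0.0659] [(0.69, array([0.5927, 0.0604, 0.0309]))]
green top [0.6015 0.0679 0.3699 0.062 ] [(0.6, array([0.6004, 0.0663, 0.0007]))]
blue scene [ 0.6299 -0.0529 -0.0302  0.0486] [(0.61, array([ 6.303e-01, -5.250e-02,  6.000e-04]))]
red scene [ 0.6397 -0.1837  0.4496  0.0338] [(0.74, array([ 6.402e-01, -1.855e-01,  3.000e-04]))]
yellow scene [ 0.6547  0.2183 -0.0741  3.2632] [(0.58, array([0.6309, 0.1942, 0.0025]))]
green scene [0.6008 0.0686 0.3944 0.084 ] [(0.74, array([0.6001, 0.0694, 0.002 ]))]
[ 0.51121636 -0.24525578  0.08653301]
g [0.2, 0.2] 
 D [[0.0014, -0.0002, -0.0167], [0.0028, -0.0004, -0.0334]] 
 R [[0.0, 0.0, 0.0], [0.0, 0.0, 0.0]]
  -> [ 0.485 -0.049  0.12 ]
g [0.2, 0.2, 0.2] 
 D [[-0.0053, -0.0326, -0.0], [-0.0106, -0.0651, -0.0], [-0.0159, -0.0977, -0.0]] 
 R [[0.0, -0.0, -0.079], [0.0, -0.0, -0.158], [0.0, -0.0, -0.236]]
g [0.2, 0.2, 0.2] 
 D [[0.0025, -0.0329, -0.0], [0.005, -0.0658, -0.0], [0.0075, -0.0987, -0.0]] 
 R [[0.0, -0.0, -0.079], [0.0, -0.0, -0.158], [0.0, -0.0, -0.237]]
  -> [ 0.5112 -0.2452  0.12  ]
g [0.2, 0.2] 
 D [[-0.0, -0.0, 0.0167], [-0.0, -0.0, 0.0334]] 
 R [[0.0, -0.0, 0.0], [0.0, -0.0, 0.0]]
  -> [ 0.5112 -0.2452  0.0866]
```

Call:
jog_arm(
  gripper=[0.2, 0.2],
  delta_pos=[
    [0.0014, 0, -0.0167],
    [0.003, 0, -0.0334],
  ],
  rot=[
    [0, 0, 0],
    [0, 0, 0],
  ],
)

```text
time_s: 18.35
ee_pos: [0.4843, -0.0486, 0.12]
orientation: [[-1.0, 0.028, -0.001], [0.028, 1.0, 0.0], [0.001, 0.0, -1.0]]
wrist_force: [1.2, 0.1, -3.4]
grip_width: 0.334
gripper_force: 60.8
```

Call:
jog_arm(
  gripper=[0.2, 0.2, 0.2],
  delta_pos=[
    [-0.0053, -0.0326, 0],
    [-0.0106, -0.0651, 0],
    [-0.0159, -0.0977, 0],
  ],
  rot=[
    [0, 0, -0.079],
    [0, 0, -0.158],
    [0, 0, -0.236],
  ],
)

```text
time_s: 18.65
ee_pos: [0.4982, -0.1477, 0.1203]
orientation: [[-0.978, -0.211, 0.001], [-0.211, 0.978, -0.0], [-0.001, -0.0, -1.0]]
wrist_force: [0.5, 0.7, -1.7]
grip_width: 0.343
gripper_force: 60.9
```

Call:
jog_arm(
  gripper=[0.2, 0.2, 0.2],
  delta_pos=[
    [0.0025, -0.0329, 0],
    [0.005, -0.0658, 0],
    [0.0075, -0.0987, 0],
  ],
  rot=[
    [0, 0, -0.079],
    [0, 0, -0.158],
    [0, 0, -0.237],
  ],
)

```text
time_s: 18.95
ee_pos: [0.511, -0.2462, 0.1199]
orientation: [[-0.901, -0.434, -0.0], [-0.434, 0.901, 0.0], [-0.0, 0.0, -1.0]]
wrist_force: [0.7, 0.3, -2.3]
grip_width: 0.339
gripper_force: 60.9
```

Call:
jog_arm(
  gripper=[0.2, 0.2, 0.2, 0.2],
  delta_pos=[
    [0, 0, 0.0167],
    [0, 0, 0.0334],
    [0, 0, 0.0334],
    [0, 0, 0.0334],
  ],
  rot=[
    [0, 0, 0],
    [0, 0, 0],
    [0, 0, 0],
    [0, 0, 0],
  ],
)

```text
time_s: 19.35
ee_pos: [0.5108, -0.2447, 0.0866]
orientation: [[-0.902, -0.431, -0.001], [-0.431, 0.902, 0.0], [0.0, 0.001, -1.0]]
wrist_force: [-0.5, -0.3, -1.7]
grip_width: 0.344
gripper_force: 60.8
```

```bash
python3 - <<'E'
from chk import *
s=ctrl.observe(); print(s['time_s'],s['ee_pos'],s['grip_width'])
chk('c4_','red')
print(place('scanner_beam','scene',1))
E
```

```text
19.35 [ 0.51083145 -0.24470159  0.08664401] 0.344424779577161
red top [ 0.6407 -0.1841  0.4216  0.0403] [(0.64, array([ 0.6316,  0.1961, -0.    ]))]
red scene [ 0.6396 -0.1838  0.4501  0.0296] [(0.61, array([ 0.642 , -0.1823, -0.0014]))]
[(0.97, array([ 0.5831, -0.2129,  0.0878]))]
```

Call:
jog_arm(
  gripper=[0.2, 0.2, 0.2, 0.2, 0.2],
  delta_pos=[
    [0, 0, 0],
    [0, 0, 0],
    [0, 0, 0],
    [0, 0, 0],
    [0, 0, 0],
  ],
  rot=[
    [0, 0, 0],
    [0, 0, 0],
    [0, 0, 0],
    [0, 0, 0],
    [0, 0, 0],
  ],
)

```text
time_s: 20.1
ee_pos: [0.511, -0.2448, 0.0866]
orientation: [[-0.903, -0.431, -0.0], [-0.431, 0.903, 0.0], [0.0, 0.0, -1.0]]
wrist_force: [-0.7, -0.6, -2.6]
grip_width: 0.34
gripper_force: 60.8
```

Call:
jog_arm(
  gripper=[0.2, 0.2, 0.2, 0.2, 0.2],
  delta_pos=[
    [0, 0, 0],
    [0, 0, 0],
    [0, 0, 0],
    [0, 0, 0],
    [0, 0, 0],
  ],
  rot=[
    [0, 0, 0],
    [0, 0, 0],
    [0, 0, 0],
    [0, 0, 0],
    [0, 0, 0],
  ],
)

```text
time_s: 20.6
ee_pos: [0.511, -0.2448, 0.0866]
orientation: [[-0.903, -0.431, -0.0], [-0.431, 0.903, 0.0], [-0.0, 0.0, -1.0]]
wrist_force: [-0.4, -0.0, -3.2]
grip_width: 0.344
gripper_force: 60.8
```

Call:
jog_arm(
  gripper=[0.2, 0.2, 0.2, 0.2, 0.2],
  delta_pos=[
    [0, 0, 0],
    [0, 0, 0],
    [0, 0, 0],
    [0, 0, 0],
    [0, 0, 0],
  ],
  rot=[
    [0, 0, 0],
    [0, 0, 0],
    [0, 0, 0],
    [0, 0, 0],
    [0, 0, 0],
  ],
)

```text
time_s: 21.1
ee_pos: [0.511, -0.2449, 0.0866]
orientation: [[-0.903, -0.431, -0.0], [-0.431, 0.903, 0.0], [0.0, 0.0, -1.0]]
wrist_force: [-0.7, -0.6, -2.1]
grip_width: 0.346
gripper_force: 60.8
```

Call:
jog_arm(
  gripper=[0.2, 0.2, 0.2, 0.2, 0.2],
  delta_pos=[
    [0, 0, 0],
    [0, 0, 0],
    [0, 0, 0],
    [0, 0, 0],
    [0, 0, 0],
  ],
  rot=[
    [0, 0, 0],
    [0, 0, 0],
    [0, 0, 0],
    [0, 0, 0],
    [0, 0, 0],
  ],
)

```text
time_s: 21.6
ee_pos: [0.511, -0.2449, 0.0866]
orientation: [[-0.903, -0.431, -0.0], [-0.431, 0.903, 0.0], [-0.0, 0.0, -1.0]]
wrist_force: [-0.3, 0.1, -2.6]
grip_width: 0.343
gripper_force: 60.8
```

Call:
jog_arm(
  gripper=[0.2, 0.2, 0.2, 0.2, 0.2],
  delta_pos=[
    [0, 0, 0],
    [0, 0, 0],
    [0, 0, 0],
    [0, 0, 0],
    [0, 0, 0],
  ],
  rot=[
    [0, 0, 0],
    [0, 0, 0],
    [0, 0, 0],
    [0, 0, 0],
    [0, 0, 0],
  ],
)

```text
time_s: 22.1
ee_pos: [0.511, -0.2448, 0.0866]
orientation: [[-0.903, -0.431, -0.0], [-0.431, 0.903, 0.0], [0.0, 0.0, -1.0]]
wrist_force: [-0.0, -0.5, -2.1]
grip_width: 0.342
gripper_force: 60.8
```

```bash
python3 - <<'E'
from chk import *
s=ctrl.observe(); print(s['time_s'],s['ee_pos'],s['grip_width'])
chk('c5_')
T,R=scan(G['yellow']);print(T)
plan([((.50,-.245,.14),None,.2),((T[0],T[1],.14),R,.2,.04),(T,R,.2,.02)])
E
```

```text
22.1 [ 0.51100576 -0.24484918  0.0865876 ] 0.3418945824730578
blue top [ 0.6315 -0.0536 -0.0043  0.0385] [(0.67, array([ 0.6157, -0.0505,  0.0326]))]
red top [ 0.6407 -0.1846  0.4286  0.0431] [(0.68, array([ 0.6408, -0.1824, -0.0018]))]
yellow top [0.6351 0.1978 0.1031 0.0837] [(0.83, array([ 0.6338,  0.201 , -0.0016]))]
green top [0.6015 0.0679 0.3699 0.062 ] [(0.72, array([0.6002, 0.0661, 0.0025]))]
blue scene [ 0.6299 -0.0529 -0.0302  0.0486] [(0.94, array([ 0.6321, -0.0514,  0.0025]))]
red scene [ 0.6397 -0.1837  0.4496  0.0338] [(0.62, array([ 0.6376, -0.186 , -0.0021]))]
yellow scene [ 0.6547  0.2183 -0.0741  3.2632] [(0.64, array([0.6303, 0.1944, 0.0025]))]
green scene [0.6008 0.0686 0.3944 0.084 ] [(0.86, array([0.6016, 0.07  , 0.0012]))]
[0.49120249 0.18683915 0.08653301]
g [0.2, 0.2] 
 D [[0.005, 0.0023, -0.0267], [0.01, 0.0046, -0.0534]] 
 R [[0.0, 0.0, 0.0], [0.0, 0.0, 0.0]]
  -> [ 0.5   -0.245  0.14 ]
g [0.2, 0.2, 0.2, 0.2] 
 D [[-0.0148, 0.0328, 0.0], [-0.0297, 0.0656, 0.0], [-0.0445, 0.0984, 0.0], [-0.0593, 0.1312, 0.0]] 
 R [[0.0, -0.0, 0.031], [0.0, -0.0, 0.061], [0.0, -0.0, 0.092], [0.0, -0.0, 0.122]]
g [0.2, 0.2, 0.2, 0.2] 
 D [[-0.0107, 0.0344, 0.0], [-0.0215, 0.0687, 0.0], [-0.0322, 0.1031, 0.0], [-0.043, 0.1374, 0.0]] 
 R [[0.0, -0.0, 0.031], [0.0, -0.0, 0.061], [0.0, -0.0, 0.092], [0.0, -0.0, 0.123]]
g [0.2, 0.2, 0.2, 0.2] 
 D [[-0.0064, 0.0354, 0.0], [-0.0129, 0.0708, 0.0], [-0.0193, 0.1062, 0.0], [-0.0257, 0.1417, 0.0]] 
 R [[0.0, -0.0, 0.031], [0.0, -0.0, 0.061], [0.0, -0.0, 0.092], [0.0, -0.0, 0.122]]
  -> [0.4912 0.1869 0.14  ]
g [0.2, 0.2, 0.2] 
 D [[-0.0, -0.0, 0.0178], [-0.0, -0.0, 0.0357], [-0.0, -0.0, 0.0535]] 
 R [[0.0, -0.0, 0.0], [0.0, -0.0, 0.0], [0.0, -0.0, 0.0]]
  -> [0.4912 0.1869 0.0865]
```

Call:
jog_arm(
  gripper=[0.2, 0.2],
  delta_pos=[
    [0.005, 0.0023, -0.0267],
    [0.01, 0.0046, -0.0534],
  ],
  rot=[
    [0, 0, 0],
    [0, 0, 0],
  ],
)

```text
time_s: 22.8
ee_pos: [0.4993, -0.2447, 0.1399]
orientation: [[-0.902, -0.431, -0.002], [-0.431, 0.902, 0.001], [0.001, 0.002, -1.0]]
wrist_force: [-0.1, -0.6, -1.9]
grip_width: 0.343
gripper_force: 60.7
```

Call:
jog_arm(
  gripper=[0.2, 0.2, 0.2, 0.2],
  delta_pos=[
    [-0.0148, 0.0328, 0],
    [-0.0297, 0.0656, 0],
    [-0.0445, 0.0984, 0],
    [-0.0593, 0.1312, 0],
  ],
  rot=[
    [0, 0, 0.031],
    [0, 0, 0.061],
    [0, 0, 0.092],
    [0, 0, 0.122],
  ],
)

```text
time_s: 23.2
ee_pos: [0.4968, -0.0999, 0.1402]
orientation: [[-0.949, -0.316, 0.0], [-0.316, 0.949, 0.0], [-0.0, -0.0, -1.0]]
wrist_force: [0.8, -1.3, -3.3]
grip_width: 0.342
gripper_force: 60.9
```

Call:
jog_arm(
  gripper=[0.2, 0.2, 0.2, 0.2],
  delta_pos=[
    [-0.0107, 0.0344, 0],
    [-0.0215, 0.0687, 0],
    [-0.0322, 0.1031, 0],
    [-0.043, 0.1374, 0],
  ],
  rot=[
    [0, 0, 0.031],
    [0, 0, 0.061],
    [0, 0, 0.092],
    [0, 0, 0.123],
  ],
)

```text
time_s: 23.6
ee_pos: [0.494, 0.0443, 0.1402]
orientation: [[-0.98, -0.198, 0.0], [-0.198, 0.98, 0.0], [-0.0, 0.0, -1.0]]
wrist_force: [0.4, -1.0, -2.5]
grip_width: 0.343
gripper_force: 60.9
```

Call:
jog_arm(
  gripper=[0.2, 0.2, 0.2, 0.2],
  delta_pos=[
    [-0.0064, 0.0354, 0],
    [-0.0129, 0.0708, 0],
    [-0.0193, 0.1062, 0],
    [-0.0257, 0.1417, 0],
  ],
  rot=[
    [0, 0, 0.031],
    [0, 0, 0.061],
    [0, 0, 0.092],
    [0, 0, 0.122],
  ],
)

```text
time_s: 24.0
ee_pos: [0.491, 0.1884, 0.1402]
orientation: [[-0.997, -0.077, 0.0], [-0.077, 0.997, 0.0], [-0.0, 0.0, -1.0]]
wrist_force: [-0.1, -0.0, -3.0]
grip_width: 0.339
gripper_force: 60.9
```

Call:
jog_arm(
  gripper=[0.2, 0.2, 0.2, 0.2, 0.2],
  delta_pos=[
    [0, 0, 0.0178],
    [0, 0, 0.0357],
    [0, 0, 0.0535],
    [0, 0, 0.0535],
    [0, 0, 0.0535],
  ],
  rot=[
    [0, 0, 0],
    [0, 0, 0],
    [0, 0, 0],
    [0, 0, 0],
    [0, 0, 0],
  ],
)

```text
time_s: 24.5
ee_pos: [0.4911, 0.1868, 0.0868]
orientation: [[-0.997, -0.078, -0.0], [-0.078, 0.997, 0.0], [0.0, 0.0, -1.0]]
wrist_force: [0.9, 0.4, -1.8]
grip_width: 0.344
gripper_force: 60.8
```

```bash
python3 - <<'E'
from chk import *
s=ctrl.observe(); print(s['time_s'],s['ee_pos'],s['orientation'][:2,1])
chk('c6_','yellow green')
print(place('scanner_beam','scene',1),place('yellow_label','scene',1))
E
```

```text
24.5 [0.49110586 0.18683181 0.08679059] [-0.07805408  0.99694912]
yellow top [0.636  0.1977 0.1046 0.0875] [(0.85, array([ 0.6316,  0.199 , -0.0027]))]
green top [0.6012 0.068  0.3954 0.0532] [(0.79, array([ 5.966e-01,  6.530e-02, -3.000e-04]))]
yellow scene [ 0.6547  0.2183 -0.0741  3.2632] [(0.61, array([0.6338, 0.1958, 0.0036]))]
green scene [0.6008 0.0686 0.3944 0.084 ] [(0.86, array([0.6025, 0.0673, 0.0018]))]
[(0.92, array([0.5638, 0.1959, 0.0874]))] [(0.87, array([0.6204, 0.1934, 0.031 ]))]
```

Call:
jog_arm(
  gripper=[0.2, 0.2, 0.2, 0.2, 0.2],
  delta_pos=[
    [0, 0, 0],
    [0, 0, 0],
    [0, 0, 0],
    [0, 0, 0],
    [0, 0, 0],
  ],
  rot=[
    [0, 0, 0],
    [0, 0, 0],
    [0, 0, 0],
    [0, 0, 0],
    [0, 0, 0],
  ],
)

```text
time_s: 25.4
ee_pos: [0.4911, 0.1869, 0.0865]
orientation: [[-0.997, -0.078, -0.0], [-0.078, 0.997, 0.0], [0.0, 0.0, -1.0]]
wrist_force: [-0.3, -0.7, -2.2]
grip_width: 0.342
gripper_force: 60.8
```

Call:
jog_arm(
  gripper=[0.2, 0.2, 0.2, 0.2, 0.2],
  delta_pos=[
    [0, 0, 0],
    [0, 0, 0],
    [0, 0, 0],
    [0, 0, 0],
    [0, 0, 0],
  ],
  rot=[
    [0, 0, 0],
    [0, 0, 0],
    [0, 0, 0],
    [0, 0, 0],
    [0, 0, 0],
  ],
)

```text
time_s: 25.9
ee_pos: [0.4912, 0.1869, 0.0865]
orientation: [[-0.997, -0.078, -0.0], [-0.078, 0.997, 0.0], [0.0, 0.0, -1.0]]
wrist_force: [0.2, 0.7, -2.4]
grip_width: 0.336
gripper_force: 60.8
```

Call:
jog_arm(
  gripper=[0.2, 0.2, 0.2, 0.2, 0.2],
  delta_pos=[
    [0, 0, 0],
    [0, 0, 0],
    [0, 0, 0],
    [0, 0, 0],
    [0, 0, 0],
  ],
  rot=[
    [0, 0, 0],
    [0, 0, 0],
    [0, 0, 0],
    [0, 0, 0],
    [0, 0, 0],
  ],
)

```text
time_s: 26.4
ee_pos: [0.4912, 0.1869, 0.0866]
orientation: [[-0.997, -0.078, -0.0], [-0.078, 0.997, 0.0], [0.0, 0.0, -1.0]]
wrist_force: [0.1, 0.7, -2.2]
grip_width: 0.345
gripper_force: 60.8
```

Call:
jog_arm(
  gripper=[0.2, 0.2, 0.2, 0.2, 0.2],
  delta_pos=[
    [0, 0, 0],
    [0, 0, 0],
    [0, 0, 0],
    [0, 0, 0],
    [0, 0, 0],
  ],
  rot=[
    [0, 0, 0],
    [0, 0, 0],
    [0, 0, 0],
    [0, 0, 0],
    [0, 0, 0],
  ],
)

```text
time_s: 26.9
ee_pos: [0.4912, 0.1869, 0.0865]
orientation: [[-0.997, -0.078, -0.0], [-0.078, 0.997, 0.0], [0.0, 0.0, -1.0]]
wrist_force: [-0.7, -0.4, -3.2]
grip_width: 0.338
gripper_force: 60.8
```

Call:
jog_arm(
  gripper=[0.2, 0.2, 0.2, 0.2, 0.2],
  delta_pos=[
    [0, 0, 0],
    [0, 0, 0],
    [0, 0, 0],
    [0, 0, 0],
    [0, 0, 0],
  ],
  rot=[
    [0, 0, 0],
    [0, 0, 0],
    [0, 0, 0],
    [0, 0, 0],
    [0, 0, 0],
  ],
)

```text
time_s: 27.4
ee_pos: [0.4912, 0.1869, 0.0865]
orientation: [[-0.997, -0.078, -0.0], [-0.078, 0.997, 0.0], [0.0, 0.0, -1.0]]
wrist_force: [0.9, -0.1, -3.1]
grip_width: 0.341
gripper_force: 60.8
```

```bash
python3 - <<'E'
from chk import *
s=ctrl.observe(); print(s['time_s'],s['ee_pos'],s['grip_width'])
chk('c7_')
T,R=scan(G['green']);print(T)
plan([((.485,.187,.12),None,.2),((T[0],T[1],.12),R,.2,.035),(T,R,.2,.02)])
E
```

```text
27.4 [0.49117514 0.18686163 0.08653515] 0.3409968506390915
blue top [ 0.6315 -0.0536 -0.0043  0.0385] [(0.62, array([ 0.6318, -0.0521, -0.0016]))]
red top [ 0.641  -0.1841  0.4215  0.0428] [(0.85, array([ 0.6396, -0.1854, -0.0022]))]
yellow top [0.6338 0.1976 0.0799 0.074 ] [(0.61, array([ 6.314e-01,  1.987e-01, -6.000e-04]))]
green top [0.6014 0.0679 0.3693 0.0566] [(0.71, array([ 0.5991,  0.0696, -0.0008]))]
blue scene [ 0.6299 -0.0529 -0.0302  0.0486] [(0.41, array([ 0.3301, -0.2852,  0.0009]))]
red scene [ 0.6396 -0.1837  0.4483  0.0334] [(0.66, array([ 0.6424, -0.1849, -0.0012]))]
yellow scene [ 0.6547  0.2183 -0.0741  3.2632] [(0.89, array([0.6327, 0.1949, 0.0023]))]
green scene [0.6008 0.0686 0.3944 0.084 ] [(0.76, array([0.6021, 0.067 , 0.003 ]))]
[0.46825187 0.01520753 0.08653301]
g [0.2, 0.2] 
 D [[0.0031, 0.0003, -0.0167], [0.0061, 0.0006, -0.0335]] 
 R [[0.0, 0.0, 0.0], [0.0, 0.0, 0.0]]
  -> [0.485 0.187 0.12 ]
g [0.2, 0.2, 0.2, 0.2, 0.2] 
 D [[0.006, -0.034, -0.0], [0.0121, -0.068, -0.0], [0.0181, -0.102, -0.0], [0.0241, -0.136, -0.0], [0.0301, -0.1699, -0.0]] 
 R [[0.0, -0.0, -0.061], [0.0, -0.0, -0.123], [0.0, -0.0, -0.184], [0.0, -0.0, -0.245], [0.0, -0.0, -0.307]]
  -> [0.4683 0.0153 0.12  ]
g [0.2, 0.2] 
 D [[0.0, -0.0, 0.0167], [0.0001, -0.0, 0.0335]] 
 R [[0.0, -0.0, 0.0], [0.0, -0.0, 0.0]]
  -> [0.4682 0.0152 0.0865]
```

Call:
jog_arm(
  gripper=[0.2, 0.2],
  delta_pos=[
    [0.003, 0, -0.0167],
    [0.006, 0.0006, -0.0335],
  ],
  rot=[
    [0, 0, 0],
    [0, 0, 0],
  ],
)

```text
time_s: 28.1
ee_pos: [0.4846, 0.1868, 0.12]
orientation: [[-0.997, -0.078, -0.001], [-0.078, 0.997, -0.0], [0.001, -0.0, -1.0]]
wrist_force: [-0.7, -0.0, -2.4]
grip_width: 0.343
gripper_force: 60.8
```

Call:
jog_arm(
  gripper=[0.2, 0.2, 0.2, 0.2, 0.2],
  delta_pos=[
    [0.006, -0.034, 0],
    [0.0121, -0.068, 0],
    [0.0181, -0.102, 0],
    [0.0241, -0.136, 0],
    [0.0301, -0.17, 0],
  ],
  rot=[
    [0, 0, -0.061],
    [0, 0, -0.123],
    [0, 0, -0.184],
    [0, 0, -0.245],
    [0, 0, -0.307],
  ],
)

```text
time_s: 28.6
ee_pos: [0.4681, 0.0139, 0.1201]
orientation: [[-0.926, -0.378, 0.0], [-0.378, 0.926, 0.0], [-0.0, -0.0, -1.0]]
wrist_force: [-0.3, -0.3, -2.0]
grip_width: 0.339
gripper_force: 61.0
```

Call:
jog_arm(
  gripper=[0.2, 0.2, 0.2, 0.2, 0.2],
  delta_pos=[
    [0, 0, 0.0167],
    [0, 0, 0.0335],
    [0, 0, 0.0335],
    [0, 0, 0.0335],
    [0, 0, 0.0335],
  ],
  rot=[
    [0, 0, 0],
    [0, 0, 0],
    [0, 0, 0],
    [0, 0, 0],
    [0, 0, 0],
  ],
)

```text
time_s: 29.1
ee_pos: [0.469, 0.0154, 0.0873]
orientation: [[-0.927, -0.376, 0.001], [-0.376, 0.927, 0.0], [-0.001, -0.0, -1.0]]
wrist_force: [0.2, 0.3, -2.1]
grip_width: 0.342
gripper_force: 60.8
```

```bash
python3 - <<'E'
from chk import *
s=ctrl.observe(); print(s['time_s'],s['ee_pos'],s['orientation'][:2,1])
chk('c8_','green')
print(place('scanner_beam','scene',1),place('green_label','scene',1))
E
```

```text
29.1 [0.46895561 0.01540259 0.08725473] [-0.37620538  0.92653625]
green top [0.6015 0.0679 0.3699 0.062 ] [(0.59, array([0.6001, 0.0658, 0.0019]))]
green scene [0.6008 0.0686 0.3944 0.084 ] [(0.62, array([ 0.6339, -0.057 ,  0.0032]))]
[(0.69, array([ 0.6231, -0.0541,  0.0341]))] [(0.88, array([0.5864, 0.0647, 0.0287]))]
```

Call:
jog_arm(
  gripper=[0.2, 0.2, 0.2, 0.2, 0.2],
  delta_pos=[
    [0, 0, 0],
    [0, 0, 0],
    [0, 0, 0],
    [0, 0, 0],
    [0, 0, 0],
  ],
  rot=[
    [0, 0, 0],
    [0, 0, 0],
    [0, 0, 0],
    [0, 0, 0],
    [0, 0, 0],
  ],
)

```text
time_s: 29.9
ee_pos: [0.4684, 0.0152, 0.0865]
orientation: [[-0.927, -0.376, -0.0], [-0.376, 0.927, 0.0], [0.0, 0.0, -1.0]]
wrist_force: [0.4, 0.6, -2.9]
grip_width: 0.343
gripper_force: 60.8
```

Call:
jog_arm(
  gripper=[0.2, 0.2, 0.2, 0.2, 0.2],
  delta_pos=[
    [0, 0, 0],
    [0, 0, 0],
    [0, 0, 0],
    [0, 0, 0],
    [0, 0, 0],
  ],
  rot=[
    [0, 0, 0],
    [0, 0, 0],
    [0, 0, 0],
    [0, 0, 0],
    [0, 0, 0],
  ],
)

```text
time_s: 30.4
ee_pos: [0.4684, 0.0152, 0.0865]
orientation: [[-0.927, -0.376, -0.0], [-0.376, 0.927, 0.0], [-0.0, 0.0, -1.0]]
wrist_force: [-0.4, 0.8, -2.4]
grip_width: 0.338
gripper_force: 60.8
```

Call:
jog_arm(
  gripper=[0.2, 0.2, 0.2, 0.2, 0.2],
  delta_pos=[
    [0, 0, 0],
    [0, 0, 0],
    [0, 0, 0],
    [0, 0, 0],
    [0, 0, 0],
  ],
  rot=[
    [0, 0, 0],
    [0, 0, 0],
    [0, 0, 0],
    [0, 0, 0],
    [0, 0, 0],
  ],
)

```text
time_s: 30.9
ee_pos: [0.4684, 0.0152, 0.0865]
orientation: [[-0.927, -0.376, -0.0], [-0.376, 0.927, 0.0], [-0.0, 0.0, -1.0]]
wrist_force: [0.0, -0.4, -2.4]
grip_width: 0.338
gripper_force: 60.8
```

Call:
jog_arm(
  gripper=[0.2, 0.2, 0.2, 0.2, 0.2],
  delta_pos=[
    [0, 0, 0],
    [0, 0, 0],
    [0, 0, 0],
    [0, 0, 0],
    [0, 0, 0],
  ],
  rot=[
    [0, 0, 0],
    [0, 0, 0],
    [0, 0, 0],
    [0, 0, 0],
    [0, 0, 0],
  ],
)

```text
time_s: 31.4
ee_pos: [0.4684, 0.0152, 0.0865]
orientation: [[-0.927, -0.376, -0.0], [-0.376, 0.927, 0.0], [0.0, 0.0, -1.0]]
wrist_force: [-0.5, -0.0, -2.0]
grip_width: 0.342
gripper_force: 60.8
```

Call:
jog_arm(
  gripper=[0.2, 0.2, 0.2, 0.2, 0.2],
  delta_pos=[
    [0, 0, 0],
    [0, 0, 0],
    [0, 0, 0],
    [0, 0, 0],
    [0, 0, 0],
  ],
  rot=[
    [0, 0, 0],
    [0, 0, 0],
    [0, 0, 0],
    [0, 0, 0],
    [0, 0, 0],
  ],
)

```text
time_s: 31.9
ee_pos: [0.4684, 0.0152, 0.0865]
orientation: [[-0.927, -0.376, -0.0], [-0.376, 0.927, 0.0], [-0.0, 0.0, -1.0]]
wrist_force: [-0.6, -0.5, -3.0]
grip_width: 0.343
gripper_force: 60.8
```

```bash
python3 - <<'E'
from chk import *
s=ctrl.observe(); print(s['time_s'],s['ee_pos'],s['grip_width'])
chk('c9_',cs='scene')
R=down(np.radians(98.8))
plan([((.468,.015,.15),None,.2),((.511,.327,.15),R,.2,.04),((.511,.327,.0275),R,.2,.025)])
E
```

```text
31.9 [0.46841357 0.01515598 0.08651321] 0.3431043437783913
blue scene [ 0.6299 -0.0529 -0.0302  0.0486] [(0.6, array([ 6.312e-01, -5.110e-02,  1.000e-04]))]
red scene [ 0.6396 -0.1838  0.4501  0.0296] [(0.93, array([ 6.404e-01, -1.846e-01,  6.000e-04]))]
yellow scene [ 0.6547  0.2183 -0.0741  3.2632] [(0.72, array([0.6325, 0.1968, 0.0017]))]
green scene [0.6008 0.0686 0.3944 0.084 ] [(0.61, array([ 6.028e-01,  7.020e-02, -6.000e-04]))]
g [0.2, 0.2, 0.2] 
 D [[0.0001, 0.0, -0.0212], [0.0003, 0.0, -0.0423], [0.0004, 0.0, -0.0635]] 
 R [[0.0, 0.0, 0.0], [0.0, 0.0, 0.0], [0.0, 0.0, 0.0]]
  -> [0.468 0.015 0.15 ]
g [0.2, 0.2, 0.2, 0.2] 
 D [[-0.0196, 0.0341, 0.0], [-0.0393, 0.0682, 0.0], [-0.0589, 0.1024, 0.0], [-0.0785, 0.1365, 0.0]] 
 R [[0.0, -0.0, 0.029], [0.0, -0.0, 0.058], [0.0, -0.0, 0.087], [0.0, -0.0, 0.116]]
g [0.2, 0.2, 0.2, 0.2] 
 D [[-0.0156, 0.0362, 0.0], [-0.0311, 0.0723, 0.0], [-0.0467, 0.1085, 0.0], [-0.0622, 0.1447, 0.0]] 
 R [[0.0, -0.0, 0.029], [0.0, -0.0, 0.058], [0.0, -0.0, 0.087], [0.0, -0.0, 0.116]]
  -> [0.511 0.327 0.15 ]
g [0.2, 0.2, 0.2, 0.2, 0.2] 
 D [[-0.0, -0.0, 0.0245], [-0.0, -0.0, 0.049], [-0.0, -0.0, 0.0735], [-0.0, -0.0, 0.098], [-0.0, -0.0001, 0.1225]] 
 R [[0.0, -0.0, -0.0], [0.0, -0.0, -0.0], [0.0, -0.0, -0.0], [0.0, -0.0, -0.0], [0.0, -0.0, -0.0]]
  -> [0.511  0.3269 0.0275]
```

Call:
jog_arm(
  gripper=[0.2, 0.2, 0.2],
  delta_pos=[
    [0, 0, -0.021],
    [0, 0, -0.042],
    [0, 0, -0.0635],
  ],
  rot=[
    [0, 0, 0],
    [0, 0, 0],
    [0, 0, 0],
  ],
)

```text
time_s: 32.45
ee_pos: [0.4682, 0.0151, 0.1506]
orientation: [[-0.927, -0.376, -0.001], [-0.376, 0.927, 0.0], [0.001, 0.0, -1.0]]
wrist_force: [0.1, 0.6, -3.4]
grip_width: 0.347
gripper_force: 60.8
```

Call:
jog_arm(
  gripper=[0.2, 0.2, 0.2, 0.2],
  delta_pos=[
    [-0.0196, 0.0341, 0],
    [-0.0393, 0.0682, 0],
    [-0.0589, 0.1024, 0],
    [-0.0785, 0.1365, 0],
  ],
  rot=[
    [0, 0, 0.029],
    [0, 0, 0.058],
    [0, 0, 0.087],
    [0, 0, 0.116],
  ],
)

```text
time_s: 32.85
ee_pos: [0.4899, 0.1726, 0.1502]
orientation: [[-0.964, -0.264, 0.0], [-0.264, 0.964, 0.0], [-0.0, 0.0, -1.0]]
wrist_force: [1.6, 0.3, -2.5]
grip_width: 0.342
gripper_force: 61.0
```

Call:
jog_arm(
  gripper=[0.2, 0.2, 0.2, 0.2, 0.2],
  delta_pos=[
    [-0.0156, 0.0362, 0],
    [-0.0311, 0.0723, 0],
    [-0.0467, 0.1085, 0],
    [-0.0622, 0.1447, 0],
    [-0.0622, 0.1447, 0],
  ],
  rot=[
    [0, 0, 0.029],
    [0, 0, 0.058],
    [0, 0, 0.087],
    [0, 0, 0.116],
    [0, 0, 0.116],
  ],
)

```text
time_s: 33.35
ee_pos: [0.5118, 0.3317, 0.1494]
orientation: [[-0.988, -0.155, 0.001], [-0.155, 0.988, 0.002], [-0.001, 0.002, -1.0]]
wrist_force: [0.0, -0.3, -2.4]
grip_width: 0.338
gripper_force: 61.0
```

Call:
jog_arm(
  gripper=[0.2, 0.2, 0.2, 0.2, 0.2],
  delta_pos=[
    [0, 0, 0.03],
    [0, 0, 0.06],
    [0, 0, 0.085],
    [0, 0, 0.105],
    [0, 0, 0.118],
  ],
  rot=[
    [0, 0, 0],
    [0, 0, 0],
    [0, 0, 0],
    [0, 0, 0],
    [0, 0, 0],
  ],
)

```text
time_s: 33.85
ee_pos: [0.5105, 0.3264, 0.0303]
orientation: [[-0.988, -0.153, -0.002], [-0.153, 0.988, -0.001], [0.002, -0.001, -1.0]]
wrist_force: [-0.0, -0.2, -2.5]
grip_width: 0.343
gripper_force: 61.1
```

Call:
jog_arm(
  gripper=[0.2, 0.2],
  delta_pos=[
    [0, 0, 0.0025],
    [0, 0, 0.0045],
  ],
  rot=[
    [0, 0, 0],
    [0, 0, 0],
  ],
)

```text
time_s: 34.05
ee_pos: [0.5116, 0.3272, 0.0278]
orientation: [[-0.988, -0.153, 0.0], [-0.153, 0.988, 0.0], [-0.0, 0.0, -1.0]]
wrist_force: [0.2, -0.4, -2.6]
grip_width: 0.344
gripper_force: 61.0
```

Call:
jog_arm(
  gripper=[0.2, 0.2, 0.2],
  delta_pos=[
    [0, 0, 0.001],
    [0, 0, 0.0015],
    [0, 0, 0.0015],
  ],
  rot=[
    [0, 0, 0],
    [0, 0, 0],
    [0, 0, 0],
  ],
)

```text
time_s: 34.35
ee_pos: [0.512, 0.3275, 0.0272]
orientation: [[-0.988, -0.153, 0.002], [-0.153, 0.988, 0.001], [-0.002, 0.001, -1.0]]
wrist_force: [0.0, -1.1, 4.6]
grip_width: 0.341
gripper_force: 61.7
```

Call:
jog_arm(
  gripper=[0.5, 0.65, 0.65, 0.65],
  delta_pos=[
    [0, 0, 0],
    [0, 0, 0],
    [0, 0, 0],
    [0, 0, 0],
  ],
  rot=[
    [0, 0, 0],
    [0, 0, 0],
    [0, 0, 0],
    [0, 0, 0],
  ],
)

```text
time_s: 34.75
ee_pos: [0.5113, 0.3272, 0.026]
orientation: [[-0.988, -0.153, -0.0], [-0.153, 0.988, 0.0], [0.0, 0.0, -1.0]]
wrist_force: [-0.0, -0.1, 0.7]
grip_width: 0.652
gripper_force: 0.0
```

Call:
jog_arm(
  gripper=[0.65, 0.65, 0.65, 0.65, 0.65],
  delta_pos=[
    [0, 0, -0.03],
    [0, 0, -0.07],
    [0, 0, -0.11],
    [0, 0, -0.15],
    [0, 0, -0.174],
  ],
  rot=[
    [0, 0, 0],
    [0, 0, 0],
    [0, 0, 0],
    [0, 0, 0],
    [0, 0, 0],
  ],
)

```text
time_s: 35.25
ee_pos: [0.512, 0.3276, 0.2034]
orientation: [[-0.988, -0.153, 0.003], [-0.153, 0.988, 0.002], [-0.003, 0.002, -1.0]]
wrist_force: [1.2, 0.9, 0.1]
grip_width: 0.649
gripper_force: 0.0
```

Call:
jog_arm(
  gripper=[0.8, 0.8],
  delta_pos=[
    [0, 0, 0],
    [0, 0, 0],
  ],
  rot=[
    [0, 0, 0],
    [0, 0, 0],
  ],
)

```text
time_s: 35.45
ee_pos: [0.5114, 0.3272, 0.2001]
orientation: [[-0.988, -0.153, 0.001], [-0.153, 0.988, 0.0], [-0.001, 0.0, -1.0]]
wrist_force: [0.9, 0.4, -0.4]
grip_width: 0.801
gripper_force: 0.0
```

```bash
python3 - <<'E'
from chk import *
s=ctrl.observe(); print(s['time_s'],s['ee_pos'])
im=cap('wrist','w5'); 
for n in ['scanner','scanner_grip','scanner_beam']: print(n,place(n,'wrist',1))
j=im[:,:,::-1].copy();a=np.radians(8.5)
q=[tuple(int(v) for v in proj('wrist',bw(.501,.3262,a,[x,y,.058])[0])) for x in (-.075,.04) for y in (-.015,.015)]
for u,v in [(0,1),(2,3),(0,2),(1,3)]: cv2.line(j,q[u],q[v],(0,255,0),1)
cv2.imwrite('pics/w5b.png',j)
chk('d1_')
for c in ['top','scene']: print(place('tray',c,1),place('scanner',c,1))
E
```

```text
35.45 [0.51144521 0.32724144 0.20008279]
scanner [(0.8, array([0.4991, 0.326 , 0.0079]))]
scanner_grip [(0.63, array([0.5122, 0.3236, 0.0455]))]
scanner_beam [(0.66, array([0.586 , 0.3401, 0.0221]))]
blue top [ 0.6317 -0.0539  0.0073  0.041 ] [(0.64, array([0.4493, 0.0171, 0.0005]))]
red top [ 0.6407 -0.1841  0.4216  0.0403] [(0.56, array([ 0.6315,  0.1969, -0.0015]))]
yellow top [0.6338 0.1976 0.0799 0.0721] [(0.8, array([ 0.6347,  0.1973, -0.0044]))]
green top [0.6014 0.0679 0.3693 0.0566] [(0.49, array([ 0.5994,  0.0662, -0.0024]))]
blue scene [ 0.6299 -0.0529 -0.0302  0.0486] [(0.98, array([ 0.629 , -0.0521,  0.0021]))]
red scene [ 0.6397 -0.1837  0.4496  0.0338] [(0.81, array([ 0.6413, -0.189 , -0.0027]))]
yellow scene [ 0.6547  0.2183 -0.0741  3.2632] [(0.93, array([0.634 , 0.1955, 0.0041]))]
green scene [0.6008 0.0686 0.3944 0.084 ] [(0.74, array([0.6024, 0.0669, 0.0008]))]
[] [(0.89, array([0.5001, 0.3268, 0.0095]))]
[(0.91, array([0.4531, 0.0184, 0.0008]))] [(0.81, array([0.5028, 0.3264, 0.0038]))]
```

View pics/w5b.png

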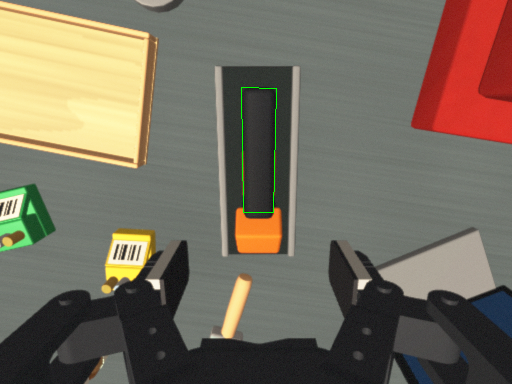

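The scanner is back on its dock exactly under the overlay (243–276, 87–212), head unchanged. Now the blocks, yellow first.

```bash
cat >> chk.py <<'E'
TY=np.radians(-2.45); SL={n:bw(.4515,.0155,TY,[0,y,0])[0] for n,y in zip(['yellow','green','blue','red'],[.132,.044,-.044,-.132])}
def pick(n,**k):
    x,y,a=G[n];P=bw(x,y,a,[.012,0,0])[0]; R=down(a+np.pi/2)
    return plan([((P[0],P[1],.13),R,.78,.045),((P[0],P[1],.012),R,.78,.03)],ang=8.,**k)
def put(n,a,**k):
    S=SL[n];Q=bw(S[0],S[1],TY,[.012,0,0])[0];R=down(TY+np.pi/2)
    return plan([((*ctrl.observe()['ee_pos'][:2],.13),None,a,.03),((Q[0],Q[1],.13),R,a,.04),((Q[0],Q[1],.02),R,a,.03)],ang=8.,**k)
E
python3 - <<'E'
from chk import *
pick('yellow')
E
```

```text
g [0.78, 0.78, 0.78, 0.78, 0.78] 
 D [[-0.0227, -0.0295, 0.014], [-0.0454, -0.0589, 0.028], [-0.0681, -0.0884, 0.042], [-0.0908, -0.1178, 0.0561], [-0.1135, -0.1473, 0.0701]] 
 R [[0.0, 0.0, 0.015], [0.0, 0.0, 0.03], [0.0, 0.0, 0.045], [0.0, 0.0, 0.06], [0.0, 0.0, 0.075]]
  -> [0.646  0.1989 0.13  ]
g [0.78, 0.78, 0.78, 0.78] 
 D [[0.0, -0.0, 0.0295], [0.0, -0.0, 0.059], [0.0, -0.0, 0.0885], [0.0001, -0.0, 0.118]] 
 R [[0.0, 0.0, 0.0], [0.0, 0.0, 0.0], [0.0, 0.0, 0.0], [0.0, 0.0, 0.0]]
  -> [0.6459 0.1989 0.012 ]
```

Call:
jog_arm(
  gripper=[0.78, 0.78, 0.78, 0.78, 0.78],
  delta_pos=[
    [-0.0227, -0.0295, 0.014],
    [-0.0454, -0.0589, 0.028],
    [-0.0681, -0.0884, 0.042],
    [-0.0908, -0.1178, 0.0561],
    [-0.1135, -0.1473, 0.07],
  ],
  rot=[
    [0, 0, 0.015],
    [0, 0, 0.03],
    [0, 0, 0.045],
    [0, 0, 0.06],
    [0, 0, 0.075],
  ],
)

```text
time_s: 36.85
ee_pos: [0.647, 0.1978, 0.1295]
orientation: [[-0.997, -0.078, 0.0], [-0.078, 0.997, 0.0], [-0.0, 0.0, -1.0]]
wrist_force: [-0.1, 0.6, -0.2]
grip_width: 0.779
gripper_force: 0.0
```

Call:
jog_arm(
  gripper=[0.78, 0.78, 0.78, 0.78, 0.78],
  delta_pos=[
    [0, 0, 0],
    [0, 0, 0.03],
    [0, 0, 0.06],
    [0, 0, 0.09],
    [0, 0, 0.118],
  ],
  rot=[
    [0, 0, 0],
    [0, 0, 0],
    [0, 0, 0],
    [0, 0, 0],
    [0, 0, 0],
  ],
)

```text
time_s: 37.35
ee_pos: [0.6456, 0.1994, 0.0111]
orientation: [[-0.997, -0.079, 0.0], [-0.079, 0.997, 0.0], [-0.0, 0.0, -1.0]]
wrist_force: [0.5, -0.7, 0.5]
grip_width: 0.784
gripper_force: 0.0
```

Call:
jog_arm(
  gripper=[0.6, 0.5, 0.4, 0.4, 0.4],
  delta_pos=[
    [0, 0, 0],
    [0, 0, 0],
    [0, 0, 0],
    [0, 0, 0],
    [0, 0, 0],
  ],
  rot=[
    [0, 0, 0],
    [0, 0, 0],
    [0, 0, 0],
    [0, 0, 0],
    [0, 0, 0],
  ],
)

```text
time_s: 37.85
ee_pos: [0.6465, 0.1991, 0.0131]
orientation: [[-0.997, -0.078, 0.001], [-0.078, 0.997, 0.001], [-0.001, 0.0, -1.0]]
wrist_force: [-0.3, -0.3, -4.1]
grip_width: 0.503
gripper_force: 61.7
```

```bash
python3 - <<'E'
from chk import *
put('yellow',.4)
E
```

```text
g [0.4, 0.4, 0.4, 0.4] 
 D [[-0.0, 0.0, -0.0292], [-0.0001, 0.0, -0.0584], [-0.0001, 0.0, -0.0876], [-0.0002, 0.0, -0.1169]] 
 R [[0.0, 0.0, 0.0], [0.0, 0.0, 0.0], [0.0, 0.0, 0.0], [0.0, 0.0, 0.0]]
  -> [0.6465 0.1991 0.13  ]
g [0.4, 0.4, 0.4, 0.4, 0.4] 
 D [[0.0362, -0.0076, -0.0], [0.0724, -0.0153, -0.0001], [0.1086, -0.0229, -0.0001], [0.1448, -0.0306, -0.0002], [0.1809, -0.0382, -0.0002]] 
 R [[0.0, 0.0, 0.024], [0.0, 0.001, 0.048], [0.0, 0.001, 0.073], [0.0, 0.001, 0.097], [0.001, 0.001, 0.121]]
  -> [0.4692 0.1469 0.13  ]
g [0.4, 0.4, 0.4, 0.4] 
 D [[0.0, 0.0, 0.0275], [0.0, 0.0, 0.055], [0.0001, 0.0, 0.0825], [0.0001, 0.0, 0.11]] 
 R [[-0.0, 0.0, -0.0], [-0.0, 0.0, -0.0], [-0.0, 0.0, -0.0], [-0.0, 0.0, -0.0]]
  -> [0.4691 0.1468 0.02  ]
```

Call:
jog_arm(
  gripper=[0.4, 0.4, 0.4, 0.4],
  delta_pos=[
    [0, 0, -0.02],
    [0, 0, -0.05],
    [0, 0, -0.085],
    [0, 0, -0.118],
  ],
  rot=[
    [0, 0, 0],
    [0, 0, 0],
    [0, 0, 0],
    [0, 0, 0],
  ],
)

```text
time_s: 38.25
ee_pos: [0.646, 0.1989, 0.1319]
orientation: [[-0.997, -0.078, 0.001], [-0.078, 0.997, 0.0], [-0.001, 0.0, -1.0]]
wrist_force: [1.0, 0.1, -3.5]
grip_width: 0.504
gripper_force: 61.7
```

Call:
jog_arm(
  gripper=[0.4, 0.4, 0.4, 0.4, 0.4],
  delta_pos=[
    [0.0362, -0.0076, 0],
    [0.0724, -0.0153, 0],
    [0.1086, -0.0229, 0],
    [0.1448, -0.0306, 0],
    [0.1809, -0.0382, 0],
  ],
  rot=[
    [0, 0, 0.024],
    [0, 0, 0.048],
    [0, 0, 0.073],
    [0, 0, 0.097],
    [0, 0, 0.121],
  ],
)

```text
time_s: 38.75
ee_pos: [0.4672, 0.1463, 0.1306]
orientation: [[-0.999, 0.044, 0.001], [0.044, 0.999, 0.0], [-0.001, 0.0, -1.0]]
wrist_force: [-0.2, -0.6, -3.0]
grip_width: 0.5
gripper_force: 62.1
```

Call:
jog_arm(
  gripper=[0.4, 0.4, 0.4, 0.4, 0.4],
  delta_pos=[
    [0, 0, 0],
    [0, 0, 0.03],
    [0, 0, 0.06],
    [0, 0, 0.09],
    [0, 0, 0.11],
  ],
  rot=[
    [0, 0, 0],
    [0, 0, 0],
    [0, 0, 0],
    [0, 0, 0],
    [0, 0, 0],
  ],
)

```text
time_s: 39.25
ee_pos: [0.4685, 0.1466, 0.0189]
orientation: [[-0.999, 0.043, -0.0], [0.043, 0.999, 0.0], [0.0, 0.0, -1.0]]
wrist_force: [-0.1, -0.1, -2.8]
grip_width: 0.503
gripper_force: 61.8
```

Call:
jog_arm(
  gripper=[0.4, 0.4, 0.4],
  delta_pos=[
    [0, 0, 0.0015],
    [0, 0, 0.0025],
    [0, 0, 0.0025],
  ],
  rot=[
    [0, 0, 0],
    [0, 0, 0],
    [0, 0, 0],
  ],
)

```text
time_s: 39.55
ee_pos: [0.4694, 0.1469, 0.0185]
orientation: [[-0.999, 0.043, 0.001], [0.043, 0.999, 0.0], [-0.001, 0.001, -1.0]]
wrist_force: [0.3, -0.5, -3.3]
grip_width: 0.499
gripper_force: 62.0
```

Call:
jog_arm(
  gripper=[0.4, 0.4, 0.4],
  delta_pos=[
    [0, 0, 0.0008],
    [0, 0, 0.0015],
    [0, 0, 0.0015],
  ],
  rot=[
    [0, 0, 0],
    [0, 0, 0],
    [0, 0, 0],
  ],
)

```text
time_s: 39.85
ee_pos: [0.4691, 0.1469, 0.0166]
orientation: [[-0.999, 0.043, 0.001], [0.043, 0.999, 0.0], [-0.001, 0.0, -1.0]]
wrist_force: [1.0, -0.2, 0.4]
grip_width: 0.503
gripper_force: 62.4
```

Call:
jog_arm(
  gripper=[0.55, 0.63, 0.63, 0.63],
  delta_pos=[
    [0, 0, 0],
    [0, 0, 0],
    [0, 0, 0],
    [0, 0, 0],
  ],
  rot=[
    [0, 0, 0],
    [0, 0, 0],
    [0, 0, 0],
    [0, 0, 0],
  ],
)

```text
time_s: 40.25
ee_pos: [0.4687, 0.1467, 0.0161]
orientation: [[-0.999, 0.043, 0.0], [0.043, 0.999, 0.0], [-0.0, 0.0, -1.0]]
wrist_force: [-0.8, -0.1, -0.2]
grip_width: 0.628
gripper_force: 0.0
```

Call:
jog_arm(
  gripper=[0.63, 0.63, 0.63, 0.63, 0.63],
  delta_pos=[
    [0, 0, -0.02],
    [0, 0, -0.05],
    [0, 0, -0.085],
    [0, 0, -0.114],
    [0, 0, -0.114],
  ],
  rot=[
    [0, 0, 0],
    [0, 0, 0],
    [0, 0, 0],
    [0, 0, 0],
    [0, 0, 0],
  ],
)

```text
time_s: 40.75
ee_pos: [0.4708, 0.1474, 0.1337]
orientation: [[-0.999, 0.043, 0.006], [0.043, 0.999, 0.002], [-0.006, 0.002, -1.0]]
wrist_force: [0.0, -0.2, -0.0]
grip_width: 0.633
gripper_force: 0.0
```

```bash
python3 - <<'E'
from chk import *
chk('e1_','green blue red')
G['yellow']=(.457,.147,TY)
im=cv2.imread('pics/e1_scene.png')[:,:,::-1].copy()
print(place('yellow_block','scene',1),place('yellow_block','top',1))
pick('green')
E
```

```text
green top [0.6015 0.0679 0.3699 0.062 ] [(0.64, array([0.5981, 0.0673, 0.0008]))]
blue top [ 0.6315 -0.0536 -0.0043  0.0385] [(0.54, array([ 6.301e-01, -5.130e-02,  5.000e-04]))]
red top [ 0.6407 -0.1841  0.4216  0.0403] [(0.56, array([ 0.6407, -0.1849, -0.0028]))]
green scene [0.6008 0.0686 0.3944 0.084 ] [(0.7, array([0.6026, 0.0656, 0.0008]))]
blue scene [ 0.6299 -0.053  -0.028   0.0476] [(0.75, array([ 0.6324, -0.0536, -0.0007]))]
red scene [ 0.6396 -0.1837  0.4483  0.0334] [(0.67, array([ 0.6425, -0.1843, -0.0029]))]
[(0.74, array([ 0.5324, -0.3705,  0.005 ]))] [(0.62, array([0.4591, 0.1458, 0.0042]))]
g [0.78, 0.78, 0.78, 0.78] 
 D [[-0.0367, -0.0167, -0.0002], [-0.0734, -0.0334, -0.0004], [-0.1101, -0.0502, -0.0005], [-0.1468, -0.0669, -0.0007]] 
 R [[-0.0, -0.0, -0.107], [-0.0, -0.001, -0.214], [-0.0, -0.001, -0.321], [-0.0, -0.001, -0.428]]
  -> [0.6122 0.0735 0.13  ]
g [0.78, 0.78, 0.78, 0.78] 
 D [[0.0, 0.0, 0.0295], [0.0, 0.0, 0.059], [0.0, 0.0, 0.0885], [0.0, 0.0, 0.118]] 
 R [[-0.0, -0.0, 0.0], [-0.0, -0.0, 0.0], [-0.0, -0.0, 0.0], [-0.0, -0.0, 0.0]]
  -> [0.6121 0.0735 0.012 ]
```

Call:
jog_arm(
  gripper=[0.78, 0.78, 0.78, 0.78],
  delta_pos=[
    [-0.0367, -0.0167, 0],
    [-0.0734, -0.0334, 0],
    [-0.1101, -0.0502, 0],
    [-0.1468, -0.0669, 0],
  ],
  rot=[
    [0, 0, -0.107],
    [0, 0, -0.214],
    [0, 0, -0.321],
    [0, 0, -0.428],
  ],
)

```text
time_s: 41.65
ee_pos: [0.6137, 0.0728, 0.1297]
orientation: [[-0.925, -0.38, -0.0], [-0.38, 0.925, 0.0], [0.0, 0.0, -1.0]]
wrist_force: [0.9, 0.4, 1.1]
grip_width: 0.783
gripper_force: 0.0
```

Call:
jog_arm(
  gripper=[0.78, 0.78, 0.78, 0.78, 0.78],
  delta_pos=[
    [0, 0, 0],
    [0, 0, 0.03],
    [0, 0, 0.06],
    [0, 0, 0.09],
    [0, 0, 0.118],
  ],
  rot=[
    [0, 0, 0],
    [0, 0, 0],
    [0, 0, 0],
    [0, 0, 0],
    [0, 0, 0],
  ],
)

```text
time_s: 42.15
ee_pos: [0.6116, 0.0738, 0.0105]
orientation: [[-0.927, -0.375, -0.001], [-0.375, 0.927, 0.0], [0.001, 0.0, -1.0]]
wrist_force: [-0.5, -0.3, -0.0]
grip_width: 0.781
gripper_force: 0.0
```

Call:
jog_arm(
  gripper=[0.6, 0.5, 0.4, 0.4, 0.4],
  delta_pos=[
    [0, 0, 0],
    [0, 0, 0],
    [0, 0, 0],
    [0, 0, 0],
    [0, 0, 0],
  ],
  rot=[
    [0, 0, 0],
    [0, 0, 0],
    [0, 0, 0],
    [0, 0, 0],
    [0, 0, 0],
  ],
)

```text
time_s: 42.65
ee_pos: [0.613, 0.0737, 0.0131]
orientation: [[-0.927, -0.376, 0.002], [-0.376, 0.927, 0.0], [-0.002, -0.0, -1.0]]
wrist_force: [-0.6, -0.1, -2.5]
grip_width: 0.503
gripper_force: 61.6
```

```bash
python3 - <<'E'
from chk import *
put('green',.4)
E
```

```text
g [0.4, 0.4, 0.4, 0.4] 
 D [[-0.0, -0.0, -0.0292], [-0.0001, -0.0, -0.0585], [-0.0001, -0.0, -0.0877], [-0.0002, -0.0, -0.1169]] 
 R [[0.0, 0.0, 0.0], [0.0, 0.0, 0.0], [0.0, 0.0, 0.0], [0.0, 0.0, 0.0]]
  -> [0.613  0.0737 0.13  ]
g [0.4, 0.4, 0.4, 0.4] 
 D [[0.0356, 0.0104, -0.0001], [0.0712, 0.0209, -0.0001], [0.1068, 0.0313, -0.0002], [0.1424, 0.0418, -0.0002]] 
 R [[0.0, 0.0, 0.107], [0.0, 0.001, 0.214], [0.0, 0.001, 0.321], [0.0, 0.002, 0.428]]
  -> [0.4653 0.059  0.13  ]
g [0.4, 0.4, 0.4, 0.4] 
 D [[-0.0, -0.0, 0.0275], [-0.0, -0.0, 0.055], [-0.0001, -0.0, 0.0825], [-0.0001, -0.0, 0.11]] 
 R [[-0.0, -0.0, -0.0], [-0.0, -0.0, -0.0], [-0.0, -0.0, -0.0], [-0.0, -0.0, -0.0]]
  -> [0.4654 0.059  0.02  ]
```

Call:
jog_arm(
  gripper=[0.4, 0.4, 0.4, 0.4],
  delta_pos=[
    [0, 0, -0.02],
    [0, 0, -0.05],
    [0, 0, -0.085],
    [0, 0, -0.118],
  ],
  rot=[
    [0, 0, 0],
    [0, 0, 0],
    [0, 0, 0],
    [0, 0, 0],
  ],
)

```text
time_s: 43.05
ee_pos: [0.6123, 0.0736, 0.1319]
orientation: [[-0.927, -0.376, 0.0], [-0.376, 0.927, 0.0], [-0.001, -0.0, -1.0]]
wrist_force: [1.0, 0.3, -3.3]
grip_width: 0.504
gripper_force: 61.7
```

Call:
jog_arm(
  gripper=[0.4, 0.4, 0.4, 0.4, 0.4],
  delta_pos=[
    [0.0356, 0.0104, 0],
    [0.0712, 0.0209, 0],
    [0.1068, 0.0313, 0],
    [0.1424, 0.0418, 0],
    [0.1424, 0.0418, 0],
  ],
  rot=[
    [0, 0, 0.107],
    [0, 0, 0.214],
    [0, 0, 0.321],
    [0, 0, 0.428],
    [0, 0, 0.428],
  ],
)

```text
time_s: 43.55
ee_pos: [0.4596, 0.0582, 0.1304]
orientation: [[-0.999, 0.046, -0.003], [0.046, 0.999, -0.0], [0.003, -0.0, -1.0]]
wrist_force: [-0.9, -0.2, -3.2]
grip_width: 0.505
gripper_force: 62.0
```

Call:
jog_arm(
  gripper=[0.4, 0.4, 0.4, 0.4, 0.4],
  delta_pos=[
    [0, 0, 0],
    [0, 0, 0.03],
    [0, 0, 0.06],
    [0, 0, 0.09],
    [0, 0, 0.11],
  ],
  rot=[
    [0, 0, 0],
    [0, 0, 0],
    [0, 0, 0],
    [0, 0, 0],
    [0, 0, 0],
  ],
)

```text
time_s: 44.05
ee_pos: [0.4655, 0.0589, 0.0185]
orientation: [[-0.999, 0.042, -0.0], [0.042, 0.999, 0.0], [0.0, 0.0, -1.0]]
wrist_force: [0.7, -0.7, -2.3]
grip_width: 0.506
gripper_force: 61.9
```

Call:
jog_arm(
  gripper=[0.4, 0.4, 0.4],
  delta_pos=[
    [0, 0, 0.0015],
    [0, 0, 0.003],
    [0, 0, 0.004],
  ],
  rot=[
    [0, 0, 0],
    [0, 0, 0],
    [0, 0, 0],
  ],
)

```text
time_s: 44.35
ee_pos: [0.4659, 0.059, 0.0168]
orientation: [[-0.999, 0.043, 0.001], [0.043, 0.999, 0.0], [-0.001, 0.0, -1.0]]
wrist_force: [-0.1, -0.2, -2.5]
grip_width: 0.504
gripper_force: 62.5
```

Call:
jog_arm(
  gripper=[0.4, 0.55, 0.63, 0.63, 0.63],
  delta_pos=[
    [0, 0, 0],
    [0, 0, 0],
    [0, 0, 0],
    [0, 0, 0],
    [0, 0, 0],
  ],
  rot=[
    [0, 0, 0],
    [0, 0, 0],
    [0, 0, 0],
    [0, 0, 0],
    [0, 0, 0],
  ],
)

```text
time_s: 44.85
ee_pos: [0.4649, 0.0589, 0.0163]
orientation: [[-0.999, 0.043, 0.0], [0.043, 0.999, 0.0], [-0.0, 0.0, -1.0]]
wrist_force: [-0.8, 0.7, -0.4]
grip_width: 0.632
gripper_force: 0.0
```

Call:
jog_arm(
  gripper=[0.63, 0.63, 0.63, 0.63, 0.63],
  delta_pos=[
    [0, 0, -0.02],
    [0, 0, -0.05],
    [0, 0, -0.085],
    [0, 0, -0.114],
    [0, 0, -0.114],
  ],
  rot=[
    [0, 0, 0],
    [0, 0, 0],
    [0, 0, 0],
    [0, 0, 0],
    [0, 0, 0],
  ],
)

```text
time_s: 45.35
ee_pos: [0.467, 0.0591, 0.1337]
orientation: [[-0.999, 0.043, 0.006], [0.043, 0.999, 0.001], [-0.006, 0.001, -1.0]]
wrist_force: [0.8, -0.3, -0.7]
grip_width: 0.63
gripper_force: 0.0
```

```bash
python3 - <<'E'
from chk import *
chk('e2_','blue red')
print(place('green_block','scene',1),place('green_block','top',1),place('yellow_block','top',1))
pick('blue')
E
```

```text
blue top [ 0.6315 -0.0536 -0.0043  0.0385] [(0.81, array([ 0.6286, -0.0513,  0.0019]))]
red top [ 0.6407 -0.1841  0.4216  0.0403] [(0.68, array([ 0.6404, -0.1854, -0.0009]))]
blue scene [ 0.6299 -0.0529 -0.0302  0.0486] [(0.85, array([ 0.6325, -0.0518,  0.002 ]))]
red scene [ 0.6397 -0.1837  0.4496  0.0338] [(0.6, array([ 0.6369, -0.1828, -0.003 ]))]
[(0.73, array([0.4539, 0.0589, 0.0071]))] [] [(0.73, array([ 0.6291, -0.1896,  0.0273]))]
g [0.78, 0.78, 0.78, 0.78, 0.78] 
 D [[-0.0367, -0.0208, -0.0002], [-0.0733, -0.0417, -0.0004], [-0.11, -0.0625, -0.0006], [-0.1466, -0.0833, -0.0008], [-0.1833, -0.1041, -0.0009]] 
 R [[-0.0, -0.0, -0.003], [-0.0, -0.001, -0.006], [-0.0, -0.001, -0.009], [-0.0, -0.001, -0.012], [-0.0, -0.001, -0.015]]
  -> [ 0.643  -0.0531  0.13  ]
g [0.78, 0.78, 0.78, 0.78] 
 D [[-0.0, -0.0, 0.0295], [-0.0, -0.0, 0.059], [-0.0, -0.0, 0.0885], [-0.0, -0.0, 0.118]] 
 R [[-0.0, -0.0, 0.0], [-0.0, -0.0, 0.0], [-0.0, -0.0, 0.0], [-0.0, -0.0, 0.0]]
  -> [ 0.643  -0.0531  0.012 ]
```

Call:
jog_arm(
  gripper=[0.78, 0.78, 0.78, 0.78, 0.78],
  delta_pos=[
    [-0.037, -0.0208, 0],
    [-0.074, -0.0417, 0],
    [-0.111, -0.0625, 0],
    [-0.148, -0.0833, 0],
    [-0.185, -0.1041, 0],
  ],
  rot=[
    [0, 0, -0.003],
    [0, 0, -0.006],
    [0, 0, -0.009],
    [0, 0, -0.012],
    [0, 0, -0.015],
  ],
)

```text
time_s: 46.3
ee_pos: [0.6463, -0.0542, 0.1293]
orientation: [[-1.0, 0.028, -0.001], [0.028, 1.0, 0.0], [0.001, 0.0, -1.0]]
wrist_force: [0.5, 1.5, 0.4]
grip_width: 0.78
gripper_force: 0.0
```

Call:
jog_arm(
  gripper=[0.78, 0.78, 0.78, 0.78, 0.78],
  delta_pos=[
    [0, 0, 0],
    [0, 0, 0.03],
    [0, 0, 0.06],
    [0, 0, 0.09],
    [0, 0, 0.118],
  ],
  rot=[
    [0, 0, 0],
    [0, 0, 0],
    [0, 0, 0],
    [0, 0, 0],
    [0, 0, 0],
  ],
)

```text
time_s: 46.8
ee_pos: [0.6443, -0.0529, 0.0102]
orientation: [[-1.0, 0.028, -0.001], [0.028, 1.0, 0.0], [0.001, 0.0, -1.0]]
wrist_force: [0.0, 0.8, -0.6]
grip_width: 0.777
gripper_force: 0.0
```

Call:
jog_arm(
  gripper=[0.6, 0.5, 0.4, 0.4, 0.4],
  delta_pos=[
    [0, 0, 0],
    [0, 0, 0],
    [0, 0, 0],
    [0, 0, 0],
    [0, 0, 0],
  ],
  rot=[
    [0, 0, 0],
    [0, 0, 0],
    [0, 0, 0],
    [0, 0, 0],
    [0, 0, 0],
  ],
)

```text
time_s: 47.3
ee_pos: [0.6458, -0.0531, 0.0132]
orientation: [[-1.0, 0.028, 0.002], [0.028, 1.0, -0.0], [-0.002, 0.0, -1.0]]
wrist_force: [-0.7, -0.3, -1.4]
grip_width: 0.503
gripper_force: 61.5
```

```bash
python3 - <<'E'
from chk import *
put('blue',.4)
E
```

```text
g [0.4, 0.4, 0.4, 0.4] 
 D [[-0.0, 0.0, -0.0292], [-0.0001, 0.0, -0.0584], [-0.0001, 0.0, -0.0876], [-0.0002, 0.0, -0.1168]] 
 R [[0.0, 0.0, 0.0], [0.0, 0.0, 0.0], [0.0, 0.0, 0.0], [0.0, 0.0, 0.0]]
  -> [ 0.6458 -0.0531  0.13  ]
g [0.4, 0.4, 0.4, 0.4, 0.4] 
 D [[0.037, 0.0038, -0.0001], [0.0739, 0.0076, -0.0001], [0.1109, 0.0114, -0.0002], [0.1478, 0.0152, -0.0003], [0.1848, 0.019, -0.0004]] 
 R [[0.0, 0.0, 0.003], [0.0, 0.001, 0.006], [0.0, 0.001, 0.009], [0.0, 0.001, 0.012], [0.0, 0.002, 0.015]]
  -> [ 0.4616 -0.029   0.13  ]
g [0.4, 0.4, 0.4, 0.4] 
 D [[-0.0, -0.0, 0.0275], [-0.0, -0.0, 0.055], [-0.0001, -0.0, 0.0825], [-0.0001, -0.0, 0.11]] 
 R [[0.0, -0.0, -0.0], [0.0, -0.0, -0.0], [0.0, -0.0, -0.0], [0.0, -0.0, -0.0]]
  -> [ 0.4616 -0.029   0.02  ]
```

Call:
jog_arm(
  gripper=[0.4, 0.4, 0.4, 0.4],
  delta_pos=[
    [0, 0, -0.02],
    [0, 0, -0.05],
    [0, 0, -0.085],
    [0, 0, -0.118],
  ],
  rot=[
    [0, 0, 0],
    [0, 0, 0],
    [0, 0, 0],
    [0, 0, 0],
  ],
)

```text
time_s: 47.7
ee_pos: [0.6451, -0.0531, 0.132]
orientation: [[-1.0, 0.028, 0.001], [0.028, 1.0, 0.0], [-0.001, 0.0, -1.0]]
wrist_force: [1.1, 0.0, -1.4]
grip_width: 0.508
gripper_force: 61.5
```

Call:
jog_arm(
  gripper=[0.4, 0.4, 0.4, 0.4, 0.4],
  delta_pos=[
    [0.037, 0.0038, 0],
    [0.0739, 0.0076, 0],
    [0.1109, 0.0114, 0],
    [0.1478, 0.0152, 0],
    [0.184, 0.019, 0],
  ],
  rot=[
    [0, 0, 0.003],
    [0, 0, 0.006],
    [0, 0, 0.009],
    [0, 0, 0.012],
    [0, 0, 0.015],
  ],
)

```text
time_s: 48.2
ee_pos: [0.4603, -0.0288, 0.1306]
orientation: [[-0.999, 0.043, 0.001], [0.043, 0.999, 0.0], [-0.001, 0.0, -1.0]]
wrist_force: [0.5, 0.9, -1.6]
grip_width: 0.502
gripper_force: 61.9
```

Call:
jog_arm(
  gripper=[0.4, 0.4, 0.4, 0.4, 0.4],
  delta_pos=[
    [0, 0, 0],
    [0, 0, 0.03],
    [0, 0, 0.06],
    [0, 0, 0.09],
    [0, 0, 0.11],
  ],
  rot=[
    [0, 0, 0],
    [0, 0, 0],
    [0, 0, 0],
    [0, 0, 0],
    [0, 0, 0],
  ],
)

```text
time_s: 48.7
ee_pos: [0.4618, -0.029, 0.0189]
orientation: [[-0.999, 0.043, 0.0], [0.043, 0.999, 0.0], [-0.0, 0.0, -1.0]]
wrist_force: [0.4, 0.6, -1.7]
grip_width: 0.503
gripper_force: 61.9
```

Call:
jog_arm(
  gripper=[0.4, 0.4, 0.4],
  delta_pos=[
    [0, 0, 0.0015],
    [0, 0, 0.003],
    [0, 0, 0.004],
  ],
  rot=[
    [0, 0, 0],
    [0, 0, 0],
    [0, 0, 0],
  ],
)

```text
time_s: 49.0
ee_pos: [0.4629, -0.0291, 0.0171]
orientation: [[-0.999, 0.043, 0.002], [0.043, 0.999, -0.0], [-0.002, 0.0, -1.0]]
wrist_force: [-0.8, -0.1, -1.6]
grip_width: 0.499
gripper_force: 61.7
```

Call:
jog_arm(
  gripper=[0.4, 0.55, 0.63, 0.63, 0.63],
  delta_pos=[
    [0, 0, 0],
    [0, 0, 0],
    [0, 0, 0],
    [0, 0, 0],
    [0, 0, 0],
  ],
  rot=[
    [0, 0, 0],
    [0, 0, 0],
    [0, 0, 0],
    [0, 0, 0],
    [0, 0, 0],
  ],
)

```text
time_s: 49.5
ee_pos: [0.4619, -0.029, 0.0162]
orientation: [[-0.999, 0.043, 0.0], [0.043, 0.999, 0.0], [-0.0, 0.0, -1.0]]
wrist_force: [-0.8, 0.6, -0.6]
grip_width: 0.63
gripper_force: 0.0
```

Call:
jog_arm(
  gripper=[0.63, 0.63, 0.63, 0.63, 0.63],
  delta_pos=[
    [0, 0, -0.02],
    [0, 0, -0.05],
    [0, 0, -0.085],
    [0, 0, -0.114],
    [0, 0, -0.114],
  ],
  rot=[
    [0, 0, 0],
    [0, 0, 0],
    [0, 0, 0],
    [0, 0, 0],
    [0, 0, 0],
  ],
)

```text
time_s: 50.0
ee_pos: [0.464, -0.0291, 0.1336]
orientation: [[-0.999, 0.043, 0.006], [0.043, 0.999, -0.0], [-0.006, -0.0, -1.0]]
wrist_force: [-0.1, -0.3, 0.1]
grip_width: 0.629
gripper_force: 0.0
```

Call:
jog_arm(
  gripper=[0.63],
  delta_pos=[
    [0, 0, 0],
  ],
  rot=[
    [0, 0, 0],
  ],
)

```text
time_s: 50.1
ee_pos: [0.4621, -0.029, 0.1303]
orientation: [[-0.999, 0.043, 0.001], [0.043, 0.999, 0.0], [-0.001, 0.0, -1.0]]
wrist_force: [0.7, 0.9, -0.4]
grip_width: 0.632
gripper_force: 0.0
```

```bash
python3 - <<'E'
from chk import *
chk('e3_','red')
print(place('green_block','scene',1),place('blue_block','scene',1),place('yellow_block','scene',1))
pick('red')
E
```

```text
red top [ 0.641  -0.1841  0.4215  0.0428] [(0.58, array([ 0.6382, -0.1831,  0.    ]))]
red scene [ 0.6395 -0.1837  0.444   0.0289] [(0.76, array([ 0.6393, -0.1854, -0.0041]))]
[(0.94, array([0.458 , 0.0597, 0.0043]))] [(0.44, array([0.3345, 0.2019, 0.0037]))] [(0.83, array([0.4584, 0.1467, 0.0062]))]
g [0.78, 0.78, 0.78] 
 D [[-0.0327, -0.0235, -0.0002], [-0.0654, -0.0471, -0.0003], [-0.0981, -0.0706, -0.0005]] 
 R [[0.0, -0.0, -0.081], [0.0, -0.0, -0.163], [0.0, -0.001, -0.244]]
g [0.78, 0.78, 0.78] 
 D [[-0.0261, -0.0307, -0.0001], [-0.0521, -0.0615, -0.0003], [-0.0782, -0.0922, -0.0004]] 
 R [[0.0, -0.0, -0.081], [0.0, -0.0, -0.163], [0.0, -0.0, -0.244]]
  -> [ 0.6514 -0.1784  0.13  ]
g [0.78, 0.78, 0.78, 0.78] 
 D [[-0.0, -0.0, 0.0295], [-0.0, -0.0, 0.059], [-0.0, -0.0001, 0.0885], [-0.0, -0.0001, 0.118]] 
 R [[0.0, -0.0, 0.0], [0.0, -0.0, 0.0], [0.0, -0.0, 0.0], [0.0, -0.0, 0.0]]
  -> [ 0.6513 -0.1785  0.012 ]
```

Call:
jog_arm(
  gripper=[0.78, 0.78, 0.78],
  delta_pos=[
    [-0.0327, -0.0235, 0],
    [-0.0654, -0.0471, 0],
    [-0.0981, -0.0706, 0],
  ],
  rot=[
    [0, 0, -0.081],
    [0, 0, -0.163],
    [0, 0, -0.244],
  ],
)

```text
time_s: 50.75
ee_pos: [0.5577, -0.1045, 0.1297]
orientation: [[-0.979, -0.204, -0.0], [-0.204, 0.979, 0.0], [0.0, 0.0, -1.0]]
wrist_force: [0.4, 0.2, 0.2]
grip_width: 0.783
gripper_force: 0.0
```

Call:
jog_arm(
  gripper=[0.78, 0.78, 0.78, 0.78],
  delta_pos=[
    [-0.0261, -0.0307, 0],
    [-0.0521, -0.0615, 0],
    [-0.0782, -0.0922, 0],
    [-0.0782, -0.0922, 0],
  ],
  rot=[
    [0, 0, -0.081],
    [0, 0, -0.163],
    [0, 0, -0.244],
    [0, 0, -0.244],
  ],
)

```text
time_s: 51.15
ee_pos: [0.6547, -0.1813, 0.1279]
orientation: [[-0.902, -0.431, 0.0], [-0.431, 0.902, -0.001], [-0.0, -0.001, -1.0]]
wrist_force: [1.0, -0.2, -0.2]
grip_width: 0.784
gripper_force: 0.0
```

Call:
jog_arm(
  gripper=[0.78, 0.78, 0.78, 0.78, 0.78],
  delta_pos=[
    [0, 0, 0],
    [0, 0, 0.03],
    [0, 0, 0.06],
    [0, 0, 0.09],
    [0, 0, 0.118],
  ],
  rot=[
    [0, 0, 0],
    [0, 0, 0],
    [0, 0, 0],
    [0, 0, 0],
    [0, 0, 0],
  ],
)

```text
time_s: 51.65
ee_pos: [0.6504, -0.1772, 0.0111]
orientation: [[-0.903, -0.431, -0.001], [-0.431, 0.903, 0.0], [0.001, 0.001, -1.0]]
wrist_force: [0.7, 0.9, -0.5]
grip_width: 0.785
gripper_force: 0.0
```

Call:
jog_arm(
  gripper=[0.6, 0.5, 0.4, 0.4, 0.4],
  delta_pos=[
    [0, 0, 0],
    [0, 0, 0],
    [0, 0, 0],
    [0, 0, 0],
    [0, 0, 0],
  ],
  rot=[
    [0, 0, 0],
    [0, 0, 0],
    [0, 0, 0],
    [0, 0, 0],
    [0, 0, 0],
  ],
)

```text
time_s: 52.15
ee_pos: [0.6523, -0.1785, 0.0132]
orientation: [[-0.903, -0.431, 0.001], [-0.431, 0.903, -0.0], [-0.001, -0.001, -1.0]]
wrist_force: [0.2, 0.5, -2.7]
grip_width: 0.506
gripper_force: 61.6
```

```bash
python3 - <<'E'
from chk import *
put('red',.4)
E
```

```text
g [0.4, 0.4, 0.4, 0.4] 
 D [[-0.0, -0.0, -0.0292], [-0.0001, -0.0001, -0.0584], [-0.0001, -0.0001, -0.0876], [-0.0001, -0.0001, -0.1168]] 
 R [[0.0, 0.0, 0.0], [0.0, 0.0, 0.0], [0.0, 0.0, 0.0], [0.0, 0.0, 0.0]]
  -> [ 0.6522 -0.1785  0.13  ]
g [0.4, 0.4, 0.4] 
 D [[0.0248, 0.0232, -0.0001], [0.0496, 0.0464, -0.0001], [0.0745, 0.0697, -0.0002]] 
 R [[-0.0, 0.0, 0.081], [-0.0, 0.0, 0.163], [-0.0, 0.001, 0.244]]
g [0.4, 0.4, 0.4] 
 D [[0.0297, 0.0165, -0.0], [0.0594, 0.0331, -0.0], [0.089, 0.0496, -0.0001]] 
 R [[-0.0, 0.0, 0.081], [-0.0, 0.0, 0.163], [-0.001, 0.0, 0.244]]
  -> [ 0.4579 -0.1169  0.13  ]
g [0.4, 0.4, 0.4, 0.4] 
 D [[0.0, -0.0, 0.0275], [0.0, -0.0, 0.055], [0.0001, -0.0001, 0.0825], [0.0001, -0.0001, 0.11]] 
 R [[0.0, 0.0, -0.0], [0.0, 0.0, -0.0], [0.0, 0.0, -0.0], [0.0, 0.0, -0.0]]
  -> [ 0.4578 -0.1169  0.02  ]
```

Call:
jog_arm(
  gripper=[0.4, 0.4, 0.4, 0.4],
  delta_pos=[
    [0, 0, -0.02],
    [0, 0, -0.05],
    [0, 0, -0.085],
    [0, 0, -0.118],
  ],
  rot=[
    [0, 0, 0],
    [0, 0, 0],
    [0, 0, 0],
    [0, 0, 0],
  ],
)

```text
time_s: 52.55
ee_pos: [0.6517, -0.1785, 0.1318]
orientation: [[-0.903, -0.431, 0.0], [-0.431, 0.903, -0.0], [-0.0, -0.0, -1.0]]
wrist_force: [0.6, 0.3, -2.0]
grip_width: 0.503
gripper_force: 61.6
```

Call:
jog_arm(
  gripper=[0.4, 0.4, 0.4],
  delta_pos=[
    [0.0248, 0.0232, 0],
    [0.0496, 0.0464, 0],
    [0.0745, 0.0697, 0],
  ],
  rot=[
    [0, 0, 0.081],
    [0, 0, 0.163],
    [0, 0, 0.244],
  ],
)

```text
time_s: 52.85
ee_pos: [0.5535, -0.1474, 0.1306]
orientation: [[-0.981, -0.196, 0.001], [-0.196, 0.981, -0.0], [-0.001, -0.0, -1.0]]
wrist_force: [0.4, -0.3, -2.4]
grip_width: 0.5
gripper_force: 61.9
```

Call:
jog_arm(
  gripper=[0.4, 0.4, 0.4, 0.4],
  delta_pos=[
    [0.0297, 0.0165, 0],
    [0.0594, 0.0331, 0],
    [0.089, 0.0496, 0],
    [0.089, 0.0496, 0],
  ],
  rot=[
    [0, 0, 0.081],
    [0, 0, 0.163],
    [0, 0, 0.244],
    [0, 0, 0.244],
  ],
)

```text
time_s: 53.25
ee_pos: [0.453, -0.1155, 0.1305]
orientation: [[-0.999, 0.045, -0.002], [0.045, 0.999, 0.001], [0.002, 0.001, -1.0]]
wrist_force: [0.4, 0.8, -2.8]
grip_width: 0.499
gripper_force: 62.0
```

Call:
jog_arm(
  gripper=[0.4, 0.4, 0.4, 0.4, 0.4],
  delta_pos=[
    [0, 0, 0],
    [0, 0, 0.03],
    [0, 0, 0.06],
    [0, 0, 0.09],
    [0, 0, 0.11],
  ],
  rot=[
    [0, 0, 0],
    [0, 0, 0],
    [0, 0, 0],
    [0, 0, 0],
    [0, 0, 0],
  ],
)

```text
time_s: 53.75
ee_pos: [0.4581, -0.1171, 0.0184]
orientation: [[-0.999, 0.042, -0.0], [0.042, 0.999, 0.0], [0.0, 0.0, -1.0]]
wrist_force: [-0.4, 1.1, -2.6]
grip_width: 0.502
gripper_force: 61.9
```

Call:
jog_arm(
  gripper=[0.4, 0.4, 0.4],
  delta_pos=[
    [0, 0, 0.0015],
    [0, 0, 0.003],
    [0, 0, 0.004],
  ],
  rot=[
    [0, 0, 0],
    [0, 0, 0],
    [0, 0, 0],
  ],
)

```text
time_s: 54.05
ee_pos: [0.4584, -0.1171, 0.0165]
orientation: [[-0.999, 0.043, 0.001], [0.043, 0.999, -0.0], [-0.001, -0.0, -1.0]]
wrist_force: [-0.9, -0.6, -2.5]
grip_width: 0.502
gripper_force: 62.8
```

Call:
jog_arm(
  gripper=[0.4, 0.55, 0.63, 0.63, 0.63],
  delta_pos=[
    [0, 0, 0],
    [0, 0, 0],
    [0, 0, 0],
    [0, 0, 0],
    [0, 0, 0],
  ],
  rot=[
    [0, 0, 0],
    [0, 0, 0],
    [0, 0, 0],
    [0, 0, 0],
    [0, 0, 0],
  ],
)

```text
time_s: 54.55
ee_pos: [0.4576, -0.1168, 0.0162]
orientation: [[-0.999, 0.043, 0.0], [0.043, 0.999, -0.0], [-0.0, -0.0, -1.0]]
wrist_force: [-1.3, -0.8, -0.2]
grip_width: 0.624
gripper_force: 0.0
```

Call:
jog_arm(
  gripper=[0.63, 0.63, 0.63, 0.63, 0.63],
  delta_pos=[
    [0, 0, -0.02],
    [0, 0, -0.06],
    [0, 0, -0.1],
    [0, 0, -0.14],
    [0, 0, -0.174],
  ],
  rot=[
    [0, 0, 0],
    [0, 0, 0],
    [0, 0, 0],
    [0, 0, 0],
    [0, 0, 0],
  ],
)

```text
time_s: 55.05
ee_pos: [0.4575, -0.1168, 0.1923]
orientation: [[-0.999, 0.043, 0.001], [0.043, 0.999, -0.0], [-0.001, -0.0, -1.0]]
wrist_force: [0.1, -0.3, -0.4]
grip_width: 0.632
gripper_force: 0.0
```

Call:
jog_arm(
  gripper=[0.6, 0.6],
  delta_pos=[
    [0, 0, 0],
    [0, 0, 0],
  ],
  rot=[
    [0, 0, 0],
    [0, 0, 0],
  ],
)

```text
time_s: 55.25
ee_pos: [0.4578, -0.1169, 0.1905]
orientation: [[-0.999, 0.043, 0.002], [0.043, 0.999, -0.0], [-0.002, -0.0, -1.0]]
wrist_force: [0.2, -0.1, 0.2]
grip_width: 0.603
gripper_force: 0.0
```

```bash
python3 - <<'E'
from chk import *
im=cap('scene','e4');cap('top','e4t'); cv2.imwrite('pics/e4b.png',cv2.resize(im[:,:,::-1],(800,600)))
print(place('dimmer_top','top',1),place('dimmer_top','scene',1))
R=down(np.radians(-4.25))
plan([((.5306,-.3477,.19),R,.6,.045),((.5306,-.3477,.027),R,.6,.035)],ang=8.)
E
```

```text
[(0.7, array([ 0.4479, -0.1186,  0.0023]))] [(0.61, array([ 0.534 , -0.3449,  0.0532]))]
g [0.6, 0.6, 0.6, 0.6] 
 D [[-0.007, -0.019, -0.0001], [-0.014, -0.038, -0.0003], [-0.0209, -0.0569, -0.0004], [-0.0279, -0.0759, -0.0005]] 
 R [[-0.0, -0.0, 0.134], [-0.0, -0.0, 0.267], [-0.0, -0.001, 0.401], [-0.0, -0.001, 0.534]]
g [0.6, 0.6, 0.6, 0.6] 
 D [[-0.0157, -0.0128, -0.0001], [-0.0313, -0.0256, -0.0003], [-0.047, -0.0383, -0.0004], [-0.0627, -0.0511, -0.0005]] 
 R [[-0.0, -0.0, 0.134], [-0.0, -0.0, 0.267], [-0.001, -0.0, 0.401], [-0.001, -0.0, 0.534]]
g [0.6, 0.6, 0.6, 0.6] 
 D [[-0.02, -0.003, -0.0001], [-0.04, -0.0061, -0.0003], [-0.06, -0.0091, -0.0004], [-0.0799, -0.0122, -0.0005]] 
 R [[-0.0, -0.0, 0.134], [-0.0, -0.001, 0.267], [-0.0, -0.001, 0.401], [-0.0, -0.001, 0.534]]
  -> [ 0.5305 -0.3477  0.19  ]
g [0.6, 0.6, 0.6, 0.6, 0.6] 
 D [[-0.0, 0.0, 0.0326], [-0.0, 0.0, 0.0652], [-0.0, 0.0001, 0.0978], [-0.0, 0.0001, 0.1304], [-0.0, 0.0001, 0.163]] 
 R [[-0.0, -0.0, 0.0], [-0.0, -0.0, 0.0], [-0.0, -0.0, 0.0], [-0.0, -0.0, 0.0], [-0.0, -0.0, 0.0]]
  -> [ 0.5306 -0.3477  0.027 ]
```

View pics/e4b.png

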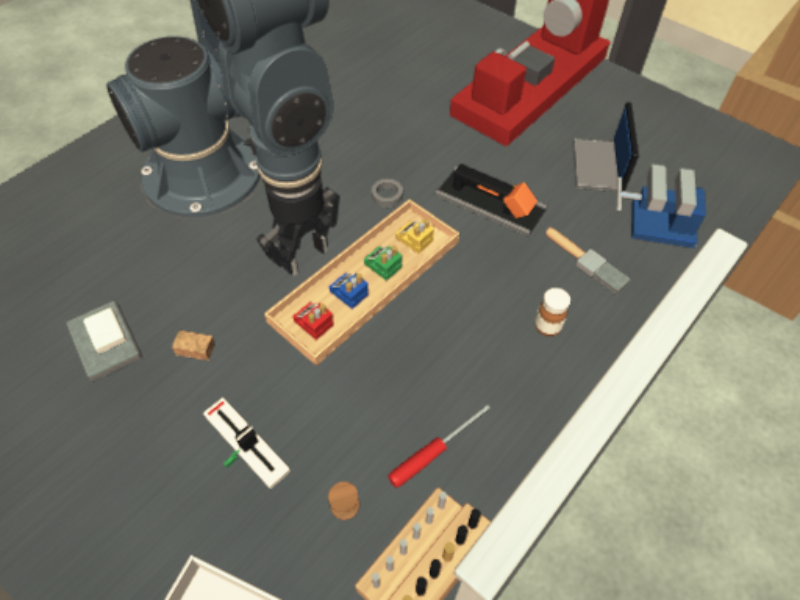

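All four blocks stand upright in the tray: red (313,318), blue (349,287), green (383,260), yellow (415,234). The scanner is docked and everything else is in place, so the dimmer goes off last.

Call:
jog_arm(
  gripper=[0.6, 0.6, 0.6, 0.6],
  delta_pos=[
    [-0.007, -0.019, 0],
    [-0.014, -0.038, 0],
    [-0.0209, -0.0569, 0],
    [-0.0279, -0.0759, 0],
  ],
  rot=[
    [0, 0, 0.134],
    [0, 0, 0.267],
    [0, 0, 0.401],
    [0, 0, 0.534],
  ],
)

```text
time_s: 55.85
ee_pos: [0.4818, -0.1944, 0.1889]
orientation: [[-0.835, 0.55, -0.002], [0.55, 0.835, 0.001], [0.002, -0.0, -1.0]]
wrist_force: [0.2, -0.6, 0.2]
grip_width: 0.6
gripper_force: 0.0
```

Call:
jog_arm(
  gripper=[0.6, 0.6, 0.6, 0.6],
  delta_pos=[
    [-0.0157, -0.0128, 0],
    [-0.0313, -0.0256, 0],
    [-0.047, -0.0383, 0],
    [-0.0627, -0.0511, 0],
  ],
  rot=[
    [0, 0, 0.134],
    [0, 0, 0.267],
    [0, 0, 0.401],
    [0, 0, 0.534],
  ],
)

```text
time_s: 56.25
ee_pos: [0.5064, -0.2714, 0.1887]
orientation: [[-0.439, 0.899, -0.002], [0.899, 0.439, 0.001], [0.002, -0.001, -1.0]]
wrist_force: [-0.5, 0.1, -0.4]
grip_width: 0.602
gripper_force: 0.0
```

Call:
jog_arm(
  gripper=[0.6, 0.6, 0.6, 0.6, 0.6],
  delta_pos=[
    [-0.02, -0.003, 0],
    [-0.04, -0.0061, 0],
    [-0.06, -0.0091, 0],
    [-0.08, -0.0122, 0],
    [-0.08, -0.0122, 0],
  ],
  rot=[
    [0, 0, 0.134],
    [0, 0, 0.267],
    [0, 0, 0.401],
    [0, 0, 0.534],
    [0, 0, 0.534],
  ],
)

```text
time_s: 56.75
ee_pos: [0.5314, -0.3497, 0.1881]
orientation: [[0.079, 0.997, -0.002], [0.997, -0.079, 0.001], [0.001, -0.002, -1.0]]
wrist_force: [-0.1, -0.5, -0.3]
grip_width: 0.596
gripper_force: 0.0
```

Call:
jog_arm(
  gripper=[0.6, 0.6],
  delta_pos=[
    [0, 0, 0],
    [0, 0, 0],
  ],
  rot=[
    [0, 0, 0],
    [0, 0, 0],
  ],
)

```text
time_s: 56.95
ee_pos: [0.5309, -0.3472, 0.1893]
orientation: [[0.072, 0.997, -0.001], [0.997, -0.072, 0.001], [0.001, -0.001, -1.0]]
wrist_force: [-0.5, 1.2, -0.5]
grip_width: 0.6
gripper_force: 0.0
```

Call:
jog_arm(
  gripper=[0.6, 0.6, 0.6, 0.6, 0.6],
  delta_pos=[
    [0, 0, 0.035],
    [0, 0, 0.07],
    [0, 0, 0.105],
    [0, 0, 0.14],
    [0, 0, 0.162],
  ],
  rot=[
    [0, 0, 0],
    [0, 0, 0],
    [0, 0, 0],
    [0, 0, 0],
    [0, 0, 0],
  ],
)

```text
time_s: 57.45
ee_pos: [0.53, -0.3463, 0.0256]
orientation: [[0.072, 0.997, -0.002], [0.997, -0.072, 0.002], [0.002, -0.002, -1.0]]
wrist_force: [-0.2, -0.2, -0.4]
grip_width: 0.596
gripper_force: 0.0
```

Call:
jog_arm(
  gripper=[0.3, 0.3, 0.15, 0.1, 0.1],
  delta_pos=[
    [0, 0, 0],
    [0, 0, 0],
    [0, 0, 0],
    [0, 0, 0],
    [0, 0, 0],
  ],
  rot=[
    [0, 0, 0],
    [0, 0, 0],
    [0, 0, 0],
    [0, 0, 0],
    [0, 0, 0],
  ],
)

```text
time_s: 57.95
ee_pos: [0.5321, -0.348, 0.0295]
orientation: [[0.073, 0.997, 0.002], [0.997, -0.073, -0.001], [-0.0, 0.002, -1.0]]
wrist_force: [-0.4, 3.2, 6.1]
grip_width: 0.22
gripper_force: 60.6
```

Call:
jog_arm(
  gripper=[0.1, 0.1, 0.1, 0.1, 0.1],
  delta_pos=[
    [0, -0.015, 0],
    [0, -0.03, 0],
    [0, -0.045, 0],
    [0, -0.058, 0],
    [0, -0.066, 0],
  ],
  rot=[
    [0, 0, 0],
    [0, 0, 0],
    [0, 0, 0],
    [0, 0, 0],
    [0, 0, 0],
  ],
)

```text
time_s: 58.45
ee_pos: [0.4658, -0.3431, 0.0295]
orientation: [[0.074, 0.997, 0.003], [0.997, -0.074, -0.0], [-0.0, 0.003, -1.0]]
wrist_force: [1.9, 3.8, 6.0]
grip_width: 0.219
gripper_force: 60.7
```

Call:
jog_arm(
  gripper=[0.1, 0.1],
  delta_pos=[
    [0, -0.001, 0],
    [0, -0.001, 0],
  ],
  rot=[
    [0, 0, 0],
    [0, 0, 0],
  ],
)

```text
time_s: 58.65
ee_pos: [0.4647, -0.343, 0.0295]
orientation: [[0.074, 0.997, 0.002], [0.997, -0.074, -0.0], [-0.0, 0.002, -1.0]]
wrist_force: [-0.8, 4.4, 9.2]
grip_width: 0.221
gripper_force: 61.0
```

Call:
jog_arm(
  gripper=[0.1, 0.1],
  delta_pos=[
    [0, -0.001, 0],
    [0, -0.001, 0],
  ],
  rot=[
    [0, 0, 0],
    [0, 0, 0],
  ],
)

```text
time_s: 58.85
ee_pos: [0.4644, -0.343, 0.0295]
orientation: [[0.074, 0.997, 0.003], [0.997, -0.074, -0.001], [-0.0, 0.003, -1.0]]
wrist_force: [-0.2, 4.2, 6.6]
grip_width: 0.224
gripper_force: 60.9
```

Call:
jog_arm(
  gripper=[0.1, 0.1],
  delta_pos=[
    [0, -0.001, 0],
    [0, -0.001, 0],
  ],
  rot=[
    [0, 0, 0],
    [0, 0, 0],
  ],
)

```text
time_s: 59.05
ee_pos: [0.4635, -0.3429, 0.0295]
orientation: [[0.073, 0.997, 0.003], [0.997, -0.073, -0.0], [-0.0, 0.003, -1.0]]
wrist_force: [1.2, 3.6, 7.9]
grip_width: 0.219
gripper_force: 60.9
```

Call:
jog_arm(
  gripper=[0.1, 0.1],
  delta_pos=[
    [0, -0.001, 0],
    [0, -0.001, 0],
  ],
  rot=[
    [0, 0, 0],
    [0, 0, 0],
  ],
)

```text
time_s: 59.25
ee_pos: [0.4627, -0.3429, 0.0295]
orientation: [[0.073, 0.997, 0.003], [0.997, -0.073, -0.001], [-0.0, 0.003, -1.0]]
wrist_force: [1.5, 4.3, 7.8]
grip_width: 0.222
gripper_force: 60.9
```

Call:
jog_arm(
  gripper=[0.1, 0.1],
  delta_pos=[
    [0, -0.001, 0],
    [0, -0.001, 0],
  ],
  rot=[
    [0, 0, 0],
    [0, 0, 0],
  ],
)

```text
time_s: 59.45
ee_pos: [0.4625, -0.3429, 0.0295]
orientation: [[0.073, 0.997, 0.004], [0.997, -0.073, -0.0], [-0.0, 0.005, -1.0]]
wrist_force: [5.5, 5.2, 3.7]
grip_width: 0.225
gripper_force: 60.6
```

Call:
jog_arm(
  gripper=[0.1, 0.1],
  delta_pos=[
    [0, -0.001, 0],
    [0, -0.001, 0],
  ],
  rot=[
    [0, 0, 0],
    [0, 0, 0],
  ],
)

```text
time_s: 59.65
ee_pos: [0.4625, -0.3429, 0.0295]
orientation: [[0.073, 0.997, 0.006], [0.997, -0.073, -0.001], [-0.0, 0.006, -1.0]]
wrist_force: [10.0, 4.7, 1.0]
grip_width: 0.224
gripper_force: 60.3
```

Call:
jog_arm(
  gripper=[0.1, 0.1],
  delta_pos=[
    [0, -0.001, 0],
    [0, -0.001, 0],
  ],
  rot=[
    [0, 0, 0],
    [0, 0, 0],
  ],
)

```text
time_s: 59.85
ee_pos: [0.4624, -0.3429, 0.0296]
orientation: [[0.072, 0.997, 0.008], [0.997, -0.072, -0.001], [0.0, 0.008, -1.0]]
wrist_force: [12.6, 4.8, -0.8]
grip_width: 0.226
gripper_force: 60.0
```

Call:
jog_arm(
  gripper=[0.4, 0.6, 0.6, 0.6],
  delta_pos=[
    [0, 0, 0],
    [0, 0, 0],
    [0, 0, 0],
    [0, 0, 0],
  ],
  rot=[
    [0, 0, 0],
    [0, 0, 0],
    [0, 0, 0],
    [0, 0, 0],
  ],
)

```text
time_s: 60.25
ee_pos: [0.4583, -0.3427, 0.0281]
orientation: [[0.074, 0.997, -0.0], [0.997, -0.074, -0.0], [-0.0, -0.0, -1.0]]
wrist_force: [0.7, -0.3, 1.3]
grip_width: 0.603
gripper_force: 0.0
```

Call:
jog_arm(
  gripper=[0.6, 0.6, 0.6, 0.6, 0.6],
  delta_pos=[
    [0, 0, -0.03],
    [0, 0, -0.07],
    [0, 0, -0.11],
    [0, 0, -0.15],
    [0, 0, -0.18],
  ],
  rot=[
    [0, 0, 0],
    [0, 0, 0],
    [0, 0, 0],
    [0, 0, 0],
    [0, 0, 0],
  ],
)

```text
time_s: 60.75
ee_pos: [0.4586, -0.3429, 0.2107]
orientation: [[0.074, 0.997, 0.002], [0.997, -0.074, -0.001], [-0.001, 0.002, -1.0]]
wrist_force: [0.7, -0.5, 0.1]
grip_width: 0.602
gripper_force: 0.0
```

Call:
jog_arm(
  gripper=[0.6, 0.6, 0.6],
  delta_pos=[
    [0, 0, 0],
    [0, 0, 0],
    [0, 0, 0],
  ],
  rot=[
    [0, 0, 0],
    [0, 0, 0],
    [0, 0, 0],
  ],
)

```text
time_s: 61.05
ee_pos: [0.4579, -0.3423, 0.2068]
orientation: [[0.074, 0.997, -0.002], [0.997, -0.074, 0.001], [0.001, -0.002, -1.0]]
wrist_force: [0.1, -0.3, -0.7]
grip_width: 0.598
gripper_force: 0.0
```

```bash
python3 - <<'E'
from chk import *
im=cap('wrist','f1');cap('scene','f2');t=cap('top','f3');print(ctrl.observe()['time_s'],place('dimmer_top','wrist',1),place('dimmer_top','scene',1))
a=cv2.resize(im[80:230,130:330],(400,300));b=cv2.resize(t[130:260,130:330],(400,260))
o=np.zeros((300,800,3),np.uint8);o[:,:400]=a;o[:260,400:]=b
cv2.imwrite('pics/f.png',o[:,:,::-1])
E
```

```text
61.2 [(0.63, array([ 0.4647, -0.3426,  0.0528]))] [(0.61, array([ 0.4635, -0.338 ,  0.0589]))]
```

View pics/f.png

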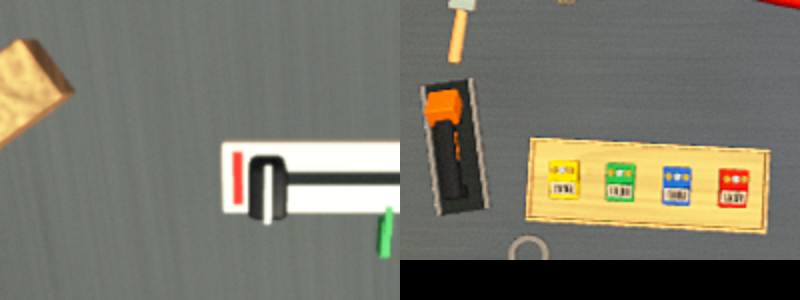

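The dimmer grip (267,188) is at its end stop by the red stripe. The blocks stand in the tray in a row, and the scanner is docked with its head as before.

```bash
python3 -c "
from station import ctrl
print(ctrl.finish_job())"
```

```text
the job is handed in; nothing more can be done
None
```

The job is handed in: I set the light to within about 2 mm of the pointer, held the scanner over 2.5 s on each label in the order blue, red, yellow, green, put it back on its dock, stood all four blocks upright in the tray, and slid the dimmer to its off stop last. The scanner gives no read signal, so the scans rest on its measured aim.

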